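# Fit the matching carrier plate to the scanner fixture and rack the rest

## Robot

A 7-joint arm with a two-finger parallel gripper is mounted at the origin on the work surface. World frame = base frame: x ahead of the robot, y to its left, z up, the work surface at z = 0. Lengths are in m, angles in rad, forces in N, time in s.
With the tool pointing down it reaches from about 0.4 to 0.875 m from the base axis. Payload 19.3 kg.
Tool frame: the origin (TCP) lies at the very end of the fingers, on their centre line; the grasp point (between the pads) lies 19 mm behind it; z points along the fingers, y is the direction in which the jaws open and shut (so a half turn about z gives the same grasp; the last joint's range is limited). The gripper opens to 85 mm and grips with 20 to 120 N. Pads are 22 mm wide; open, the fingers measure 114 mm over their backs; the gripper's body (76 mm by 85 mm) begins 54 mm behind the grasp point. The pads swing forward as they close: fully open they stand 13 mm farther back than shut.
Start: joints at [-1.205, 0.521, -0.036, 1.599, 0.021, 1.021, -0.113], TCP at [0.264, 0.567, 0.231] pointing down, gripper open.
Joint ranges: [-2.91, 2.91], [-0.3, 2.13], [-1.5, 1.42], [0.17, 2.43], [-1.26, 4.41], [0.16, 1.93], [-2.52, 2.52]. Speed limits (rad/s): [1.89, 1.89, 2.39, 2.39, 3.01, 3.01, 3.01].

## Interface

Orientations are given as [roll, pitch, yaw] about the fixed x, y, z axes, in that order (R = Rz(yaw) Ry(pitch) Rx(roll)).
In Python, from workcell import telemetry, imaging, ticket gives the robot as it stands.
- The arm moves only by the tool carry_out, never from a script. Its argument "series" is a list of rows, each a list of 7 numbers: the shift along the tool's x, y, z in m, then the turn, a rotation vector about the tool's x, y, z in rad, then the closure in counts, from 0 (fully open) to 255 (shut). In form: [[tx, ty, tz, ax, ay, az, jaw], ...]. A call has 1 to 10 rows; each row is the pose to reach, as a shift and turn from the pose commanded when the call began, along the tool's axes at that moment; what a row does not reach only later rows make up. A row lasts 1/8 s, in which the tool goes at most 62.5 mm and 10.7 degrees, less where a joint would pass 70% of its speed; a pose out of reach is approached as far as the arm can. A call with a gripper value outside its range is refused whole. The fingers move at their own pace and stop on an object; "force" is the grip in N (left out, the last holds). Time passes only in rows, so rows that repeat a pose let the fingers close. It gives the time, the measured TCP pose, the force and the opening at its end, in the units of the state.
- telemetry.observe(): the state, without advancing time (a new reading comes with each control period).
- imaging.grab_frame(name): name is "scene" or "top"; returns (picture, depth): 384x512x3 uint8, blue, green, red; 384x512 float32, m along the optical axis (not along the pixel's ray), 0 where there is no reading.
- imaging.camera_info(name): a dict with "mtx" (3x3 intrinsics, pixels), "extrinsics" (4x4, takes a point from camera to world coordinates). Camera axes: x right, y down, z forward; pixel columns grow to the right and rows downward; lengths in m; the calibration is good to about 2 mm. A picture is of the moment at which its call begins. camera_info takes no time and is no camera call.
- ticket.job_done(): hands the job in, once; it reports no verdict.
The state is a dict: "clock": time; "qpos": joint angles; "qd": joint speeds; "joint_efforts": joint torques, N m; "position": TCP position; "tool_rot": TCP orientation; "force": force on the tool from outside, world axes, zero at the start; "moment": the same for the moment, N m; "grip_width": finger opening in m.
Only numpy, scipy, OpenCV 4.12 (cv2) and the standard library are available. Lean on these libraries where they do the work, as an engineer would, in place of code of your own. Each camera call takes 0.05 s, during which the arm holds its last target.

## Task

Find (try them on) the carrier plate whose two holes drop over the scanner fixture's dowel pins and leave it there, square and fully home on the pad. Stand every other plate on its long edge in the grey rack, one to a slot, leaning back on the rest with its grip block towards the robot. Do not knock over the glass jar.

Things in the scene. Friction and masses are not known exactly. Their poses are not given: they have to be found in the camera images.
- plate_a_grip (a point): Centre of the black upright grip block, 30 mm (x) by 16 mm (y) and 32 mm tall, standing on the middle of the top face of this carrier plate; 22 mm above the plate's underside. z points out of the top face, y along the plate's 100 mm edges. None when the plate is absent.
- plate_a: Carrier plate, flat aluminium, 70 mm (x) by 100 mm (y) by 6 mm, 0.14 kg. Origin: centre of its underside. Two 12 mm through holes at (x, y) = (0, 36) and (0, -36) mm, so a half turn about z changes nothing. None when absent.
- plate_b_grip (a point): Centre of the black upright grip block, 30 mm (x) by 16 mm (y) and 32 mm tall, standing on the middle of the top face of this carrier plate; 22 mm above the plate's underside. z points out of the top face, y along the plate's 100 mm edges. None when the plate is absent.
- plate_b: Carrier plate, flat aluminium, 70 mm (x) by 100 mm (y) by 6 mm, 0.14 kg. Origin: centre of its underside. Two 12 mm through holes at (x, y) = (22, 34) and (-22, -34) mm, so a half turn about z changes nothing. None when absent.
- plate_c_grip (a point): Centre of the black upright grip block, 30 mm (x) by 16 mm (y) and 32 mm tall, standing on the middle of the top face of this carrier plate; 22 mm above the plate's underside. z points out of the top face, y along the plate's 100 mm edges. None when the plate is absent.
- plate_c: Carrier plate, flat aluminium, 70 mm (x) by 100 mm (y) by 6 mm, 0.14 kg. Origin: centre of its underside. Two 12 mm through holes at (x, y) = (-22, 34) and (22, -34) mm, so a half turn about z changes nothing. None when absent.
- plate_d_grip (a point): Centre of the black upright grip block, 30 mm (x) by 16 mm (y) and 32 mm tall, standing on the middle of the top face of this carrier plate; 22 mm above the plate's underside. z points out of the top face, y along the plate's 100 mm edges. None when the plate is absent.
- plate_d: Carrier plate, flat aluminium, 70 mm (x) by 100 mm (y) by 6 mm, 0.14 kg. Origin: centre of its underside. Two 12 mm through holes at (x, y) = (24, 14) and (-24, -14) mm, so a half turn about z changes nothing. None when absent.
- plate_e_grip (a point): Centre of the black upright grip block, 30 mm (x) by 16 mm (y) and 32 mm tall, standing on the middle of the top face of this carrier plate; 22 mm above the plate's underside. z points out of the top face, y along the plate's 100 mm edges. None when the plate is absent.
- plate_e: Carrier plate, flat aluminium, 70 mm (x) by 100 mm (y) by 6 mm, 0.14 kg. Origin: centre of its underside. Two 12 mm through holes at (x, y) = (0, 24) and (0, -24) mm, so a half turn about z changes nothing. None when absent.
- fixture: The fixed scanner fixture, origin under its 120 (x) x 110 (y) x 12 mm grey foot; behind its pad (+x 82 to 172 mm) stands a grey housing 75 mm high. Two fixed steel dowel pins, 9 mm diameter with coned tips, stand 12 mm up from its pad, opposite each other about the pad's centre. Where they stand differs from start to start and is not told; they match exactly one of the plates present.
- fixture_seat (a point): Centre of the top face of the fixture's pad (56 mm x by 88 mm y), 50 mm above the counter; z up. The right plate, centred here with its x and y along the pad's, goes down over the pins until its underside is on the pad; any other plate stays up on the pin tips, 12 mm higher.
- rack: Fixed grey rack, 270 (x) x 125 (y) mm, 4 slots along y; origin under its centre, x away from the robot. A plate stands with a 100 mm edge down in a slot, whose floor is 10 mm up, and leans back 30 degrees from vertical, top away from the robot, on a rest 40 mm high along its slope; grip block towards the robot and 30 degrees upward. A lip parallel to each rest, 12 mm before it, rises 20 mm above the floor.
- slot_1 (a point): Slot 1 of 4 of the rack (1 is nearest the robot, pitch 62 mm in the rack's x): the point where the centre of the grip block of a plate standing in this slot lies, 51 mm above the counter and 1.6 mm nearer the robot than the foot of the rest. Axes are the rack's.
- slot_2 (a point): Slot 2 of 4 of the rack (1 is nearest the robot, pitch 62 mm in the rack's x): the point where the centre of the grip block of a plate standing in this slot lies, 51 mm above the counter and 1.6 mm nearer the robot than the foot of the rest. Axes are the rack's.
- slot_3 (a point): Slot 3 of 4 of the rack (1 is nearest the robot, pitch 62 mm in the rack's x): the point where the centre of the grip block of a plate standing in this slot lies, 51 mm above the counter and 1.6 mm nearer the robot than the foot of the rest. Axes are the rack's.
- slot_4 (a point): Slot 4 of 4 of the rack (1 is nearest the robot, pitch 62 mm in the rack's x): the point where the centre of the grip block of a plate standing in this slot lies, 51 mm above the counter and 1.6 mm nearer the robot than the foot of the rest. Axes are the rack's.
- cotton_jar: A glass jar with a steel cap, 60 mm diameter, 60 mm high, beyond the plates; origin under its centre. A bystander.
Things that resemble listed ones, but are neither listed nor needed, are in the scene too. What is shaped like the plate_c but red is not meant.

How it is judged:
By the outcome, as a careful person would: the job done as asked, in the order asked, and still so for the second after the job is handed in, with the robot touching nothing.
Of plate_d, plate_e only 1 to 2 are there at a start; the rules pass over those that are not, and their reading is None.
At some moment in a run one of plate_a, plate_b, plate_c, plate_d, plate_e may be knocked a few centimetres aside while the robot is not near it.
It also fails if it takes over 210 s, if anything falls off the work surface, if the arm or the gripper's body presses on something with over 40 N, if the wrist force passes 120 N, or if a joint passes its speed limit or range.

## Working session

There is one attempt and no reset: what is moved stays moved. The work goes in short steps, Python scripts to look and compute and a tool call to move; the robot and the scene stay as the last step left them, time stands still between calls to the robot, and variables do not carry over. Pictures are saved under pics/ and viewed, and the job is handed in when it is done.

Besides the shell and the picture viewer there is one more tool, called as name(argument=value, ...), one argument or row to a line, values as JSON. carry_out: Moves the arm, as the interface text tells. Its arguments: {"type":"object","properties":{"series":{"type":"array"},"force":{"type":"number"}},"required":["series"]}

```bash
ls; mkdir -p pics
python3 - <<'E'
from workcell import telemetry, imaging
import cv2,numpy as np
print(telemetry.observe())
for n in("scene","top"):
    p,d=imaging.grab_frame(n); cv2.imwrite(f"pics/{n}0.png",p); np.save(f"pics/{n}0.npy",d)
    print(imaging.camera_info(n))
E
```

```text
pics
{'clock': 0.0, 'qpos': array([-1.20520521,  0.52204696, -0.03632347,  1.60001077,  0.02116924,
        1.02107662, -0.11278858]), 'qd': array([ 0.00124581, -0.00057083, -0.00146416, -0.00094248, -0.00016222,
        0.00132023,  0.00106561]), 'joint_efforts': array([ 4.05835572e-04, -9.27088380e+01,  1.98021568e+00, -3.69949043e+01,
        1.78963935e-02,  8.06024327e-03,  1.98397612e-05]), 'position': array([0.26371467, 0.56626545, 0.23070424]), 'tool_rot': array([-3.14043603e+00,  5.78688626e-05,  2.70578358e+00]), 'force': array([ 0.41891072, -0.29633529,  0.51611559]), 'moment': array([-0.00642811, -0.01611211,  0.00173942]), 'grip_width': 0.08545018993968762}
{'mtx': array([[441.66471641,   0.        , 247.36189902],
       [  0.        , 441.66471641, 201.35752721],
       [  0.        ,   0.        ,   1.        ]]), 'extrinsics': array([[-0.21581143,  0.73317874, -0.64488321,  1.16995746],
       [ 0.97641821,  0.16592403, -0.1381184 ,  0.14521221],
       [ 0.00573615, -0.65948324, -0.75169738,  0.87593563],
       [ 0.        ,  0.        ,  0.        ,  1.        ]])}
{'mtx': array([[450.05650965,   0.        , 256.71985222],
       [  0.        , 450.05650965, 190.3196937 ],
       [  0.        ,   0.        ,   1.        ]]), 'extrinsics': array([[-2.27693603e-03, -9.93677794e-01,  1.12246410e-01,
         3.55492788e-01],
       [-9.99637723e-01, -7.48577475e-04, -2.69046998e-02,
         3.42842951e-03],
       [ 2.68186279e-02, -1.12267006e-01, -9.93316103e-01,
         1.27445842e+00],
       [ 0.00000000e+00,  0.00000000e+00,  0.00000000e+00,
         1.00000000e+00]])}
```

View pics/scene0.png

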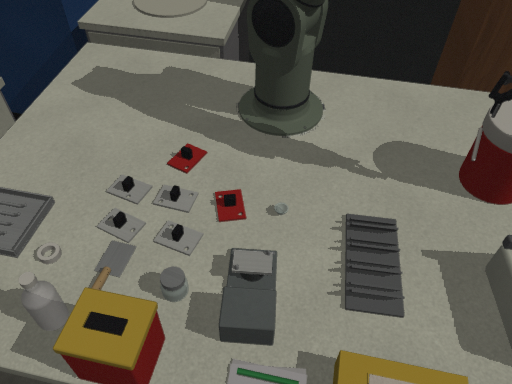

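View pics/top0.png

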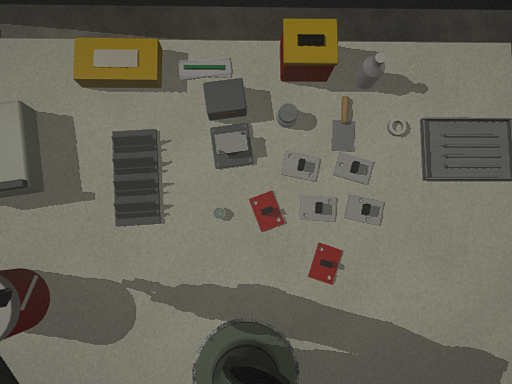

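Run:
```python
import cv2,numpy as np
p=cv2.imread("pics/top0.png")
a=cv2.resize(p[140:235,270:395],None,fx=6,fy=6,interpolation=cv2.INTER_CUBIC); cv2.imwrite("pics/c1.png",a)
a=cv2.resize(p[70:240,100:265],None,fx=4,fy=3.5,interpolation=cv2.INTER_CUBIC)
a=cv2.resize(p[110:240,100:265],None,fx=4.5,fy=4.5,interpolation=cv2.INTER_CUBIC);cv2.imwrite("pics/c2.png",a)
p=cv2.imread("pics/scene0.png")
a=cv2.resize(p[235:355,210:290],None,fx=5,fy=5,interpolation=cv2.INTER_CUBIC);cv2.imwrite("pics/c3.png",a)
a=cv2.resize(p[140:260,90:250],None,fx=5,fy=5,interpolation=cv2.INTER_CUBIC);cv2.imwrite("pics/c4.png",a)
```

```text
(no output)
```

View pics/c1.png

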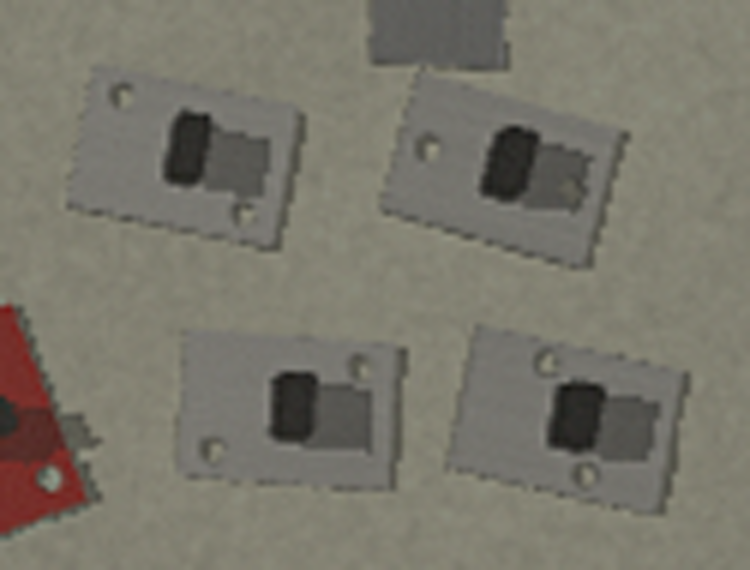

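View pics/c2.png

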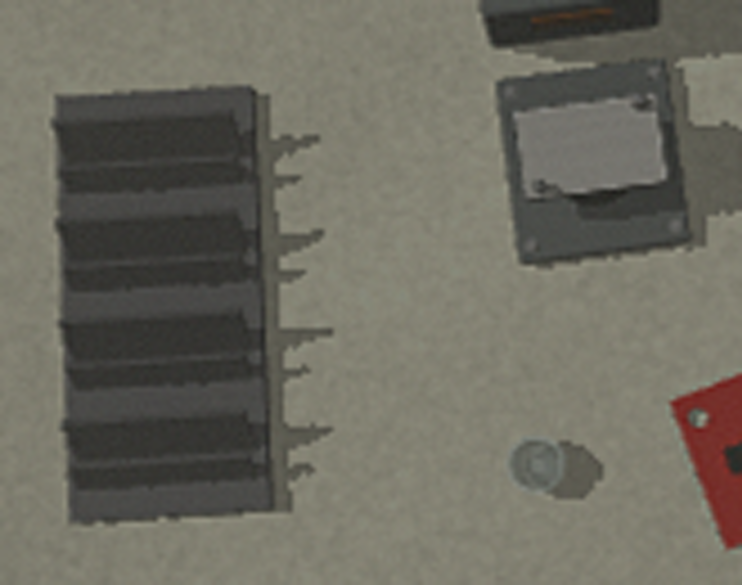

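View pics/c3.png

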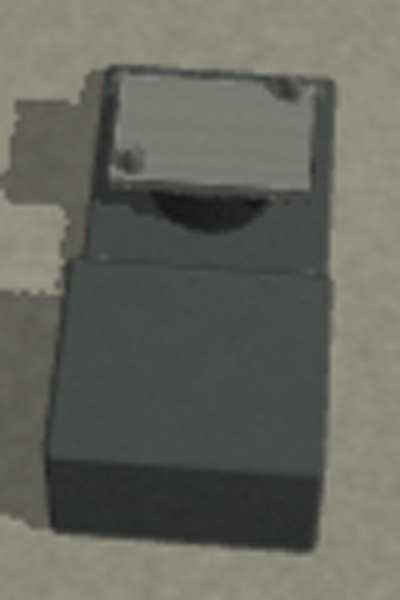

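View pics/c4.png

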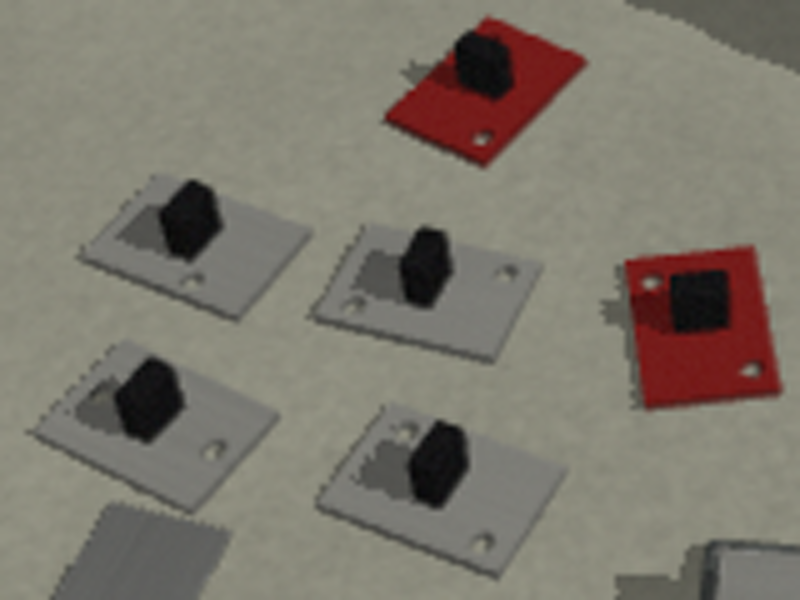

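```bash
cat > h.py <<'E'
import cv2,numpy as np
from workcell import telemetry, imaging
def info(n):
    c=imaging.camera_info(n); return c["mtx"],c["extrinsics"]
def back(n,uv,z):
    K,T=info(n); uv=np.atleast_2d(uv).astype(float)
    r=np.c_[(uv[:,0]-K[0,2])/K[0,0],(uv[:,1]-K[1,2])/K[1,1],np.ones(len(uv))]@T[:3,:3].T
    s=(z-T[2,3])/r[:,2]; return T[:3,3]+r*s[:,None]
def proj(n,P):
    K,T=info(n); P=np.atleast_2d(P); c=(P-T[:3,3])@T[:3,:3]
    return np.c_[K[0,0]*c[:,0]/c[:,2]+K[0,2],K[1,1]*c[:,1]/c[:,2]+K[1,2]]
def cloud(n,d):
    K,T=info(n); v,u=np.mgrid[:d.shape[0],:d.shape[1]]
    c=np.stack([(u-K[0,2])/K[0,0]*d,(v-K[1,2])/K[1,1]*d,d],-1)
    return c@T[:3,:3].T+T[:3,3]
def shot(n,tag):
    p,d=imaging.grab_frame(n); cv2.imwrite(f"pics/{tag}_{n}.png",p); np.save(f"pics/{tag}_{n}.npy",d); return p,d
E
python3 - <<'E'
from h import *
for n in("top","scene"):
    p=cv2.imread(f"pics/{n}0.png"); d=np.load(f"pics/{n}0.npy"); W=cloud(n,d)
    for nm,t,s in (("table",(335,190),(140,170)),("plateA",(340,166),(0,0)),("pad",(230,140),(250,260)),("rack",(135,180),(370,270)),("redTall",(20,300),(490,160)),("housing",(225,95),(250,310)),("box",(308,35),(110,330))):
        u=t if n=="top" else s
        print(n,nm,p[u[1],u[0]],W[u[1],u[0]].round(4))
    # heights inside plates zone
    z=W[...,2]
    np.set_printoptions(linewidth=250)
    if n=="top": print((z[200:222:2,295:345:2]*1000).round(0).astype(int)); hs=cv2.cvtColor(p,cv2.COLOR_BGR2HSV); print(hs[190:226:4,290:346:3,1])
E
```

```text
top table [117 132 134] [ 5.007e-01 -2.555e-01 -4.000e-04]
top plateA [84 91 92] [ 5.702e-01 -2.714e-01  1.000e-04]
top pad [112 118 119] [0.6341 0.044  0.0498]
top rack [60 64 65] [0.5231 0.3043 0.0411]
top redTall [33 36 61] [0.2171 0.5396 0.162 ]
top housing [68 73 71] [0.7553 0.0575 0.0716]
top box [33 25 22] [ 0.8924 -0.1625  0.1514]
[[-3  2  3  2  0  4  2  5  6  4  6  1  4  8  9  2  7  1  3  9 -1  1  3 -1  1]
 [-2 -4 -1  5  7  6  8  7 10  7  3 36 38 33 11  2  5 -1  2  7  1  2  3  6  2]
 [-2  0 -3  5  1  5  4  7  6  4 11 35 37 38 -1 -1  8  1  3  3  3 -5 -3  1  2]
 [-1  0 -1  3  0  1  0  2  4  4 14 37 39 37  6  8  5  1  6  6 -1 -4 -1 -1  2]
 [ 5 -3  0  2  1  0  2  4  6  4 23 38 39 36  5  6  4  1  4  1 -2  4  3 -6  2]
 [ 3 -1 -1  2  3  6  3  7  7  4 16 38 42 39  6  4  4  6  6  5 -3  2 -6  0 -5]
 [-5 -3  2  2  4  2  4  2  2  7 20 36 36 34  3  3  3  8  8  4  1  2  7 -6  1]
 [ 2  1 -4  3 -3 -4  5  4  4  5  7  4  6  5  5  3 11  6  5  8 -2 -5  0 -3 -1]
 [-2 -1  6  5  5 -5  3  1  8  3  5  6  9  6  6  4  7  4  2  3  5  1 -3  1 -3]
 [ 5 -1  5  4  3  5  7 11  2  9  5  8  3  6  7  6  6  4  
[... 277 characters left out ...]
9]
 [30 33 33 33 15 19 15 17 14 13  6 15 15 29 17 16 33 35 25]
 [35 32 35 31 17 19 13 17 16 29 26 26 15 12 11 23 31 33 33]
 [34 34 33 37 15 13 15 19 18 29 23 18 21 23 15 25 32 31 33]
 [33 30 34 28 19 35 15 17 17 18 13 20 17 20 20 27 31 31 38]
 [34 33 34 23 19 13 21 13 15 15 13 17 16 15 15 29 31 29 31]
 [31 33 33 32 33 33 35 32 33 32 31 30 31 29 36 31 32 29 30]]
scene table [127 143 142] [ 0.3721 -0.3342  0.0016]
scene plateA [49 32 19] [-0.5304 -1.3617 -0.024 ]
scene pad [114 120 120] [0.6288 0.0365 0.0485]
scene rack [34 34 34] [0.5804 0.3037 0.0252]
scene redTall [16 16 61] [0.2626 0.5626 0.127 ]
scene housing [74 77 73] [0.7611 0.0649 0.0738]
scene box [19 16 17] [ 0.8915 -0.1557  0.1529]
```

```bash
cat >> h.py <<'E'
from scipy.optimize import minimize
from scipy.ndimage import map_coordinates
def _grid(hx,hy,st=0.0015):
    x,y=np.meshgrid(np.arange(-hx+st/2,hx,st),np.arange(-hy+st/2,hy,st)); return np.c_[x.ravel(),y.ravel()]
def fit_rect(chans,x0,hx,hy,z,ring=0.005,sgn=1,excl=None):
    """chans: {cam: float image}; maximise sgn*(mean outside ring - mean inside) for rectangle of half-sizes at height z"""
    I=_grid(hx,hy); O=_grid(hx+ring,hy+ring); O=O[(abs(O[:,0])>hx)|(abs(O[:,1])>hy)]
    I=I[(abs(I[:,0])>hx-ring)|(abs(I[:,1])>hy-ring)]
    def f(v):
        c,s=np.cos(v[2]),np.sin(v[2]); R=np.array([[c,s],[-s,c]]); t=0
        for n,im in chans.items():
            m=[]
            for G in(I,O):
                uv=proj(n,np.c_[G@R+v[:2],np.full(len(G),z)])
                m.append(map_coordinates(im,[uv[:,1],uv[:,0]],order=1).mean())
            t+=sgn*(m[0]-m[1])
        return t
    best=None
    for k in range(3):
        st=np.array(x0) if best is None else best.x
        sx=np.array([[0,0,0],[.006,0,0],[0,.006,0],[0,0,.1]])*(1 if k<2 else .3)+st
        best=minimize(f,st,method="Nelder-Mead",options=dict(initial_simplex=sx,xatol=1e-5,fatol=1e-4))
    return best.x,best.fun
def sat(p):
    b=cv2.bilateralFilter(p,5,30,2)
    q=b.astype(float); return (q[...,2]-q[...,0])   # R-B: table yellowish high, plate ~low
E
python3 - <<'E'
from h import *
ch={n:cv2.imread(f"pics/{n}0.png") for n in("top","scene")}
S={n:sat(p) for n,p in ch.items()}
G={n:cv2.cvtColor(p,cv2.COLOR_BGR2GRAY).astype(float) for n,p in ch.items()}
for nm,uv in dict(a=(354,168),b=(300,166),c=(318,208),d=(365,210)).items():
    g=back("top",uv,.006)[0]
    for ns in(("top",),("scene",),("top","scene")):
        x,f=fit_rect({n:S[n] for n in ns},[g[0],g[1],-.1],.035,.05,.006)
        xb,fb=fit_rect({n:G[n] for n in ns},x,.015,.008,.038,ring=.004) 
        print(nm,ns,x.round(4),round(f,1),"blk",xb.round(4),round(fb,1))
E
```

```text
a ('top',) [ 0.5631 -0.3071 -0.2804] -5.3 blk [ 0.5593 -0.3014 -0.3185] -32.3
a ('scene',) [ 0.5691 -0.3058 -0.2741] -5.4 blk [ 0.567  -0.3066 -0.2749] -39.9Traceback (most recent call last):
  File "<stdin>", line 8, in <module>
  File "h.py", line 39, in fit_rect
    best=minimize(f,st,method="Nelder-Mead",options=dict(initial_simplex=sx,xatol=1e-5,fatol=1e-4))
    res = _minimize_neldermead(fun, x0, args, callback, bounds=bounds,
                               **options)
    fxc = func(xc)
    fx = function(np.copy(x), *(wrapper_args + args))
  File "h.py", line 31, in f
    uv=proj(n,np.c_[G@R+v[:2],np.full(len(G),z)])
  File "h.py", line 10, in proj
    K,T=info(n); P=np.atleast_2d(P); c=(P-T[:3,3])@T[:3,:3]
        ~~~~^^^
  File "h.py", line 4, in info
    c=imaging.camera_info(n); return c["mtx"],c["extrinsics"]
ValueError: time passes only in moves, steps and waits
```

```bash
python3 - <<'E'
s=open('h.py').read()
s=s.replace('''def info(n):
    c=imaging.camera_info(n); return c["mtx"],c["extrinsics"]
''','''import os,pickle
if not os.path.exists("cam.pkl"): pickle.dump({n:imaging.camera_info(n) for n in("top","scene")},open("cam.pkl","wb"))
_C=pickle.load(open("cam.pkl","rb"))
def info(n):
    c=_C[n]; return c["mtx"],c["extrinsics"]
''')
open('h.py','w').write(s)
E
cat > t1.py <<'E'
from h import *
ch={n:cv2.imread(f"pics/{n}0.png") for n in("top","scene")}
S={n:sat(p) for n,p in ch.items()}
G={n:cv2.cvtColor(p,cv2.COLOR_BGR2GRAY).astype(float) for n,p in ch.items()}
for nm,uv in dict(a=(354,168),b=(300,166),c=(318,208),d=(365,210)).items():
    g=back("top",uv,.006)[0]
    for ns in(("top",),("scene",),("top","scene")):
        x,f=fit_rect({n:S[n] for n in ns},[g[0],g[1],-.1],.035,.05,.006)
        xb,fb=fit_rect({n:G[n] for n in ns},x,.015,.008,.038,ring=.004,sgn=1) 
        print(nm,ns,x.round(4),round(f,1),"blk",xb.round(4),round(fb,1))
E
time python3 t1.py
```

```text
a ('top',) [ 0.5631 -0.3071 -0.2804] -5.3 blk [ 0.5593 -0.3014 -0.3185] -32.3
a ('scene',) [ 0.5691 -0.3058 -0.2741] -5.4 blk [ 0.567  -0.3066 -0.2749] -39.9
a ('top', 'scene') [ 0.5644 -0.3066 -0.2721] -8.4 blk [ 0.5654 -0.3061 -0.3419] -62.8
b ('top',) [ 0.5695 -0.1559 -0.2021] -4.7 blk [ 0.5671 -0.1531 -0.2259] -39.8
b ('scene',) [ 0.5758 -0.1545 -0.2106] -5.2 blk [ 0.5738 -0.1544 -0.2196] -42.5
b ('top', 'scene') [ 0.5733 -0.1557 -0.24  ] -7.7 blk [ 0.5721 -0.1542 -0.2358] -74.4
c ('top',) [ 0.4488 -0.2033 -0.0707] -5.0 blk [ 0.4482 -0.2    -0.14  ] -38.4
c ('scene',) [ 0.4557 -0.2022 -0.0722] -4.5 blk [ 0.4524 -0.2019 -0.0861] -42.9
c ('top', 'scene') [ 0.4489 -0.2028 -0.0702] -8.1 blk [ 0.4493 -0.2011 -0.1166] -72.3
d ('top',) [ 0.4443 -0.3347 -0.2257] -5.3 blk [ 0.4432 -0.3287 -0.1378] -35.2
d ('scene',) [ 0.4508 -0.3332 -0.2233] -4.6 blk [ 0.4476 -0.3348 -0.3015] -40.6
d ('top', 'scene') [ 0.4449 -0.3341 -0.2259] -8.5 blk [ 0.4447 -0.3343 -0.2612] -62.1
real	0m5.774s
user	0m6.258s
sys	0m0.156s
```

```bash
cat > t2.py <<'E'
from h import *
ch={n:cv2.imread(f"pics/{n}0.png") for n in("top","scene")}
G={n:cv2.cvtColor(p,cv2.COLOR_BGR2GRAY).astype(float) for n,p in ch.items()}
for ns in(("top",),("scene",)):
    x,f=fit_rect({n:G[n] for n in ns},[.63,.045,.08],.028,.044,.05,ring=.004,sgn=-1)
    print("pad",ns,x.round(4),round(f,1))
    D={n:np.clip(G[n],60,85) for n in ns}
    x,f=fit_rect(D,[.525,.30,.03],.135,.0625,.01,ring=.006)
    print("rack",ns,x.round(4),round(f,1))
    n=ns[0]; p=ch[n].copy()
    for v,hx,hy,z in((x,.135,.0625,.01),):
        c,s=np.cos(v[2]),np.sin(v[2])
        P=np.array([[a*hx*c-b*hy*s+v[0],a*hx*s+b*hy*c+v[1],z] for a,b in((1,1),(1,-1),(-1,-1),(-1,1))])
        cv2.polylines(p,[(proj(n,P)*16).astype(int)],True,(0,255,0),1,cv2.LINE_AA,4)
    r=dict(top=(100,230,95,185),scene=(200,325,325,415))[n]
    cv2.imwrite(f"pics/rk_{n}.png",cv2.resize(p[r[0]:r[1],r[2]:r[3]],None,fx=4.5,fy=4.5,interpolation=cv2.INTER_CUBIC))
E
python3 t2.py
```

```text
pad ('top',) [0.6283 0.0416 0.1398] -36.1
rack ('top',) [0.5218 0.308  0.0669] -12.3
pad ('scene',) [0.6312 0.0416 0.1402] -32.5
rack ('scene',) [0.5314 0.3087 0.064 ] -10.4
```

```bash
python3 -c "
import cv2,numpy as np
a=cv2.imread('pics/rk_top.png');b=cv2.imread('pics/rk_scene.png');h=max(a.shape[0],b.shape[0]);o=np.zeros((h,a.shape[1]+b.shape[1],3),np.uint8);o[:a.shape[0],:a.shape[1]]=a;o[:b.shape[0],a.shape[1]:]=b;o=o[:600,:800];cv2.imwrite('pics/rk.png',o);print(o.shape)"
```

```text
(585, 800, 3)
```

View pics/rk.png

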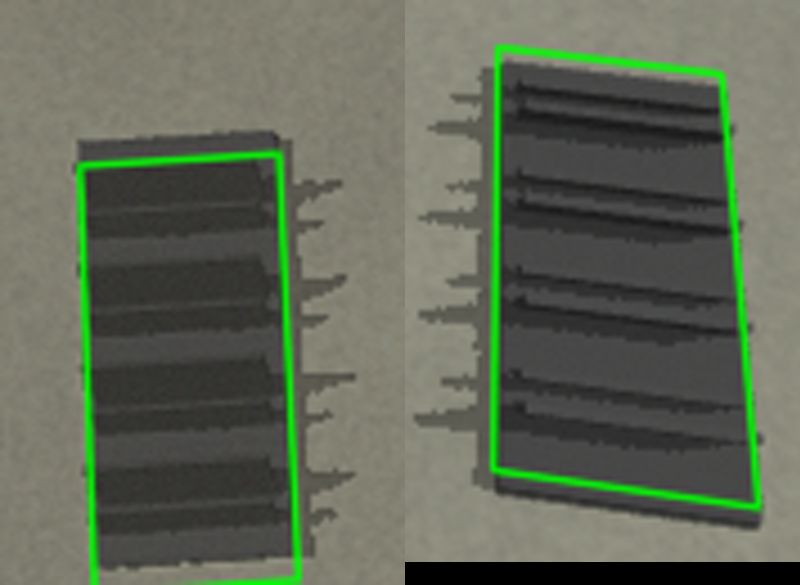

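```bash
sed -i 's/\[.525,.30,.03\]/[.537,.308,.066]/; s/ring=.006)$/ring=.008)/' t2.py; python3 t2.py;  python3 -c "
import cv2,numpy as np
a=cv2.imread('pics/rk_top.png');b=cv2.imread('pics/rk_scene.png');h=max(a.shape[0],b.shape[0]);o=np.zeros((h,a.shape[1]+b.shape[1],3),np.uint8);o[:a.shape[0],:a.shape[1]]=a;o[:b.shape[0],a.shape[1]:]=b;o=o[:600,:800];cv2.imwrite('pics/rk2.png',o);print(o.shape)"
```

```text
pad ('top',) [0.6283 0.0416 0.1398] -36.1
rack ('top',) [0.5368 0.3089 0.0662] -15.7
pad ('scene',) [0.6312 0.0416 0.1402] -32.5
rack ('scene',) [0.5435 0.3096 0.0652] -15.8
(585, 800, 3)
```

View pics/rk2.png

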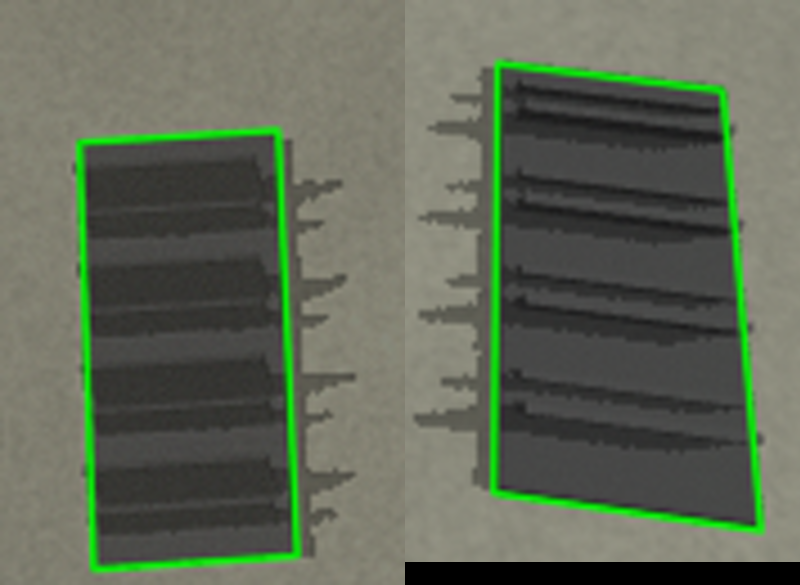

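```bash
cat > t3.py <<'E'
from h import *
v=np.array([.538,.309,.066]); c,s=np.cos(v[2]),np.sin(v[2])
for n in("top","scene"):
    d=np.load(f"pics/{n}0.npy"); W=cloud(n,d).reshape(-1,3); g=cv2.cvtColor(cv2.imread(f"pics/{n}0.png"),cv2.COLOR_BGR2GRAY).ravel()
    q=W[:,:2]-v[:2]; lx=q[:,0]*c+q[:,1]*s; ly=-q[:,0]*s+q[:,1]*c
    m=(abs(ly)<.045)&(abs(lx)<.145)
    print(n)
    b=np.round(lx[m]/.003).astype(int)
    print([(int(k*3),int(np.median(W[m,2][b==k])*1000),int(np.median(g[m][b==k]))) for k in np.unique(b)])
E
python3 t3.py
```

```text
top
[(-144, 0, 127), (-141, 0, 128), (-138, 0, 132), (-135, 5, 76), (-132, 7, 71), (-129, 9, 74), (-126, 9, 74), (-123, 9, 74), (-120, 9, 75), (-117, 9, 75), (-114, 12, 56), (-111, 19, 53), (-108, 24, 54), (-105, 28, 54), (-102, 29, 69), (-99, 9, 64), (-96, 11, 55), (-93, 17, 53), (-90, 22, 54), (-87, 28, 54), (-84, 34, 54), (-81, 38, 52), (-78, 42, 58), (-75, 42, 67), (-69, 9, 72), (-66, 8, 74), (-63, 9, 72), (-60, 9, 74), (-57, 8, 74), (-54, 10, 67), (-51, 15, 53), (-48, 21, 53), (-45, 25, 52), (-42, 30, 59), (-39, 29, 65), (-36, 10, 55), (-33, 14, 53), (-30, 19, 53), (-27, 24, 52), (-24, 29, 53), (-21, 35, 52), (-18, 41, 52), (-15, 42, 63), (-12, 41, 67), (-9, 13, 70), (-6, 9, 72), (-3, 9, 73), (0, 8, 73), (3, 10, 73), (6, 8, 74), (9, 11, 58), (12, 18, 52), (15, 23, 52), (18, 28, 52), (21, 30, 63), (24, 29, 64), (27, 13, 57), (30, 16, 53), (33, 21, 53), (36, 27, 53), (39, 32, 54), (42, 37, 53), (45, 42, 53), (48, 43, 67), (51, 40, 69), (57, 9, 72), (60, 9, 72), (63, 9, 73), (66, 9, 73), (69, 9, 74), (72, 13, 55), (75, 18, 53), (78, 24, 55), (81, 29, 54), (84, 30, 66), (87, 24, 64)
[... 886 characters left out ...]
, 10, 72), (-6, 9, 71), (-3, 9, 71), (0, 10, 72), (3, 9, 72), (6, 10, 73), (12, 8, 44), (15, 9, 48), (18, 10, 52), (21, 13, 72), (24, 30, 72), (27, 32, 57), (30, 6, 44), (33, 9, 44), (36, 10, 49), (39, 9, 49), (42, 10, 52), (45, 10, 71), (48, 36, 72), (51, 39, 72), (54, 10, 71), (57, 9, 72), (60, 10, 71), (63, 9, 72), (66, 10, 72), (69, 10, 72), (72, 12, 73), (75, 9, 45), (78, 9, 49), (81, 10, 53), (84, 12, 72), (87, 11, 72), (90, 13, 73), (93, 7, 46), (96, 9, 48), (99, 9, 49), (102, 10, 49), (105, 10, 53), (108, 10, 72), (111, 40, 72), (114, 11, 72), (117, 9, 71), (120, 9, 72), (123, 9, 71), (126, 9, 71), (129, 9, 71), (132, 9, 71), (135, 7, 68), (138, 1, 134), (141, 0, 139), (144, 0, 138)]
```

```bash
cat >> h.py <<'E'
from scipy.spatial.transform import Rotation as Ro
def T_of(pos,rpy): return np.array(pos,float),Ro.from_euler("xyz",rpy)
def rows(targets,start=None):
    """targets: list of (pos, Rotation); prints rows relative to current (or given) pose"""
    if start is None:
        o=telemetry.observe(); start=(o["position"],Ro.from_euler("xyz",o["tool_rot"]))
    p0,R0=start
    out=[]
    for p,R in targets:
        t=R0.inv().apply(np.array(p)-p0); w=(R0.inv()*R).as_rotvec()
        out.append([*t.round(4).tolist(),*w.round(4).tolist()]); print(out[-1])
    return out
def down(psi,tilt=0.0):
    """tool down, tool y along local y of frame yaw psi, tilted outward(+x local) by tilt about local y"""
    return Ro.from_euler("z",psi)*Ro.from_euler("y",-tilt)*Ro.from_euler("z",np.pi)*Ro.from_euler("x",np.pi)
E
python3 - <<'E'
from h import *
print(down(0).as_matrix().round(3),down(0).as_euler('xyz'), down(0,1).as_matrix()[:,2])
rows([((.30,.55,.33),down(-.071)),((.5,.3,.33),down(-.071)),((.56,-.1,.3),down(-.071)),((.451,-.2025,.2),down(-.071))])
E
```

```text
[[-1.  0.  0.]
 [ 0.  1.  0.]
 [ 0.  0. -1.]] [3.14159265 0.         3.14159265] [ 8.41470985e-01  1.22464680e-16 -5.40302306e-01]
[-0.0397, 0.0004, -0.0992, -0.001, -0.0001, -0.3648]
[-0.3266, -0.1418, -0.099, -0.001, -0.0001, -0.3648]
[-0.5498, -0.479, -0.0687, -0.001, -0.0001, -0.3648]
[-0.4943, -0.6178, 0.0314, -0.001, -0.0001, -0.3648]
```

carry_out(
  series=[
    [-0.02,0,-0.06,0,0,-0.15,0],
    [-0.04,0,-0.099,0,0,-0.3,0],
    [-0.1,-0.03,-0.099,0,0,-0.365,0],
    [-0.15,-0.055,-0.099,0,0,-0.365,0],
    [-0.21,-0.085,-0.099,0,0,-0.365,0],
    [-0.27,-0.115,-0.099,0,0,-0.365,0],
    [-0.3266,-0.1418,-0.099,0,0,-0.365,0],
    [-0.36,-0.19,-0.095,0,0,-0.365,0],
    [-0.39,-0.24,-0.09,0,0,-0.365,0],
    [-0.42,-0.285,-0.085,0,0,-0.365,0],
  ],
)

```text
clock: 1.35
position: [0.5242, 0.1284, 0.316]
tool_rot: [-3.141, -0.0, 3.07]
force: [0.4, 0.1, -0.3]
grip_width: 0.0857
```

Run:
```python
from h import *
o=telemetry.observe();print(o["position"],o["tool_rot"],o["qpos"].round(3),o["clock"])
rows([((.54,-.05,.3),down(-.071)),((.451,-.2025,.16),down(-.071))])
```

```text
[0.52417254 0.12841086 0.31599822] [-3.14125866e+00 -2.71544770e-04  3.06989328e+00] [-0.389  0.302  0.051  1.719 -0.016  1.122  1.165] 1.35
[-0.0286, -0.1768, 0.016, -0.0003, -0.0003, -0.0007]
[0.0492, -0.3353, 0.1561, -0.0003, -0.0003, -0.0007]
```

carry_out(
  series=[
    [-0.01,-0.055,0.005,0,0,0,0],
    [-0.02,-0.115,0.01,0,0,0,0],
    [-0.0286,-0.1768,0.016,0,0,0,0],
    [0,-0.22,0.05,0,0,0,0],
    [0.02,-0.26,0.09,0,0,0,0],
    [0.035,-0.3,0.13,0,0,0,0],
    [0.049,-0.335,0.155,0,0,0,0],
    [0.049,-0.335,0.155,0,0,0,0],
    [0.049,-0.335,0.155,0,0,0,0],
  ],
)

```text
clock: 2.48
position: [0.4521, -0.1994, 0.1615]
tool_rot: [3.141, 0.0, 3.071]
force: [0.4, 0.5, 0.1]
grip_width: 0.0853
```

Run:
```python
from h import *
shot("top","s1");p,d=shot("scene","s1")
o=telemetry.observe();print(o["position"],o["tool_rot"],o["qpos"].round(3),o["clock"])
```

```text
[ 0.45252183 -0.19895778  0.16185836] [3.14149944e+00 1.06183252e-03 3.07225246e+00] [ 0.174  0.418  0.156  2.013 -0.097  0.716  1.891] 2.575
```

View pics/s1_scene.png

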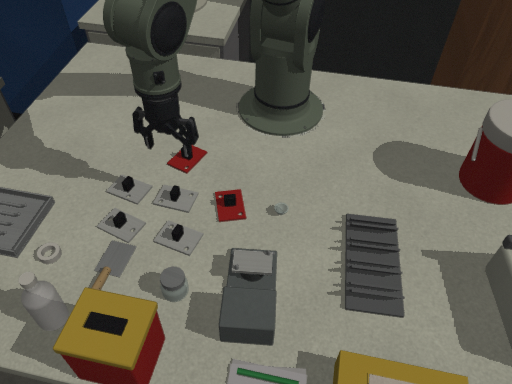

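View pics/s1_top.png

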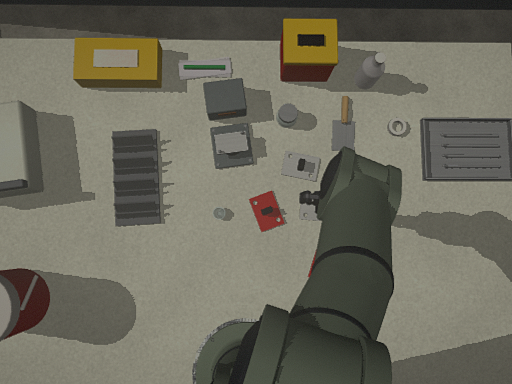

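Run:
```python
from h import *
rows([((.4505,-.2015,.06),down(-.071)),((.4505,-.2015,.01),down(-.071))])
```

```text
[0.0019, -0.0027, 0.1019, 0.0001, 0.0011, 0.0017]
[0.002, -0.0027, 0.1519, 0.0001, 0.0011, 0.0017]
```

carry_out(
  series=[
    [0.002,-0.003,0.05,0,0,0,135],
    [0.002,-0.003,0.102,0,0,0,135],
    [0.002,-0.003,0.102,0,0,0,135],
    [0.002,-0.003,0.102,0,0,0,135],
    [0.002,-0.003,0.102,0,0,0,135],
  ],
)

```text
clock: 3.2
position: [0.4507, -0.2028, 0.0613]
tool_rot: [-3.141, 0.003, 3.071]
force: [-0.3, -0.2, 0.3]
grip_width: 0.0402
```

Run:
```python
from h import *
p,d=shot("scene","s2")
for i in range(3):
  o=telemetry.observe();print(o["position"],o["tool_rot"],o["grip_width"],o["clock"])
P=o["position"];R=Ro.from_euler("xyz",o["tool_rot"]).as_matrix()
for k in (-.02,0,.02):
    u=proj("scene",P+R[:,1]*k)[0]; cv2.circle(p,tuple((u*16).astype(int)),8,(0,255,0),-1,shift=4)
a=cv2.resize(p[120:220,110:250],None,fx=5,fy=5,interpolation=cv2.INTER_NEAREST); cv2.imwrite("pics/s2c.png",a)
```

```text
[ 0.4505755  -0.20282762  0.06111476] [-3.14097003e+00  2.88172628e-03  3.07101364e+00] 0.04025985114568757 3.25
[ 0.4505755  -0.20282762  0.06111476] [-3.14097003e+00  2.88172628e-03  3.07101364e+00] 0.04025985114568757 3.25
[ 0.4505755  -0.20282762  0.06111476] [-3.14097003e+00  2.88172628e-03  3.07101364e+00] 0.04025985114568757 3.25
```

View pics/s2c.png

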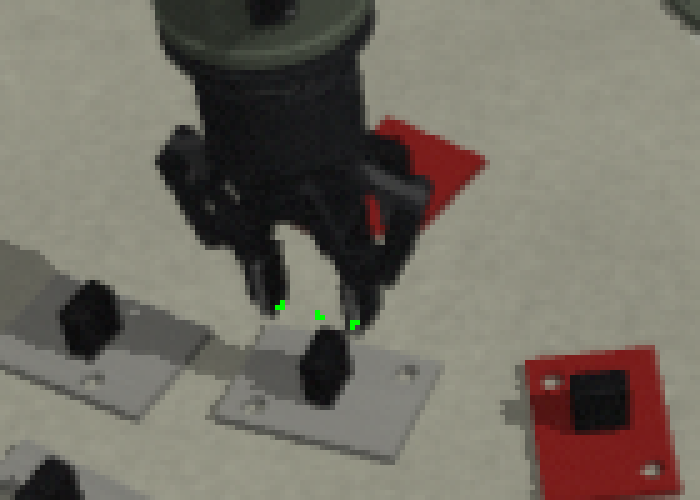

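carry_out(
  series=[
    [0,0.001,0.03,0,0,0,135],
    [0,0.001,0.05,0,0,0,135],
    [0,0.001,0.05,0,0,0,135],
    [0,0.001,0.05,0,0,0,135],
    [0,0.001,0.05,0,0,0,255],
    [0,0.001,0.05,0,0,0,255],
    [0,0.001,0.05,0,0,0,255],
    [0,0.001,0.05,0,0,0,255],
  ],
  force=60,
)

```text
clock: 4.25
position: [0.4501, -0.2019, 0.0103]
tool_rot: [-3.141, 0.001, 3.071]
force: [-1.4, 0.9, 15.0]
grip_width: 0.015
```

Run:
```python
from h import *
p,d=shot("scene","s3")
o=telemetry.observe();print(o["position"],o["tool_rot"],o["grip_width"],o["force"],o["clock"])
P=o["position"];R=Ro.from_euler("xyz",o["tool_rot"]).as_matrix()
u=proj("scene",P)[0]; cv2.circle(p,tuple((u*16).astype(int)),8,(0,255,0),-1,shift=4)
a=cv2.resize(p[120:220,110:250],None,fx=5,fy=5,interpolation=cv2.INTER_NEAREST); cv2.imwrite("pics/s3c.png",a)
```

```text
[ 0.4500798  -0.20186481  0.01034007] [-3.14125306e+00  1.44059386e-03  3.07069546e+00] 0.015152530393067026 [-2.60735795  0.9903791  14.05631898] 4.3
```

View pics/s3c.png

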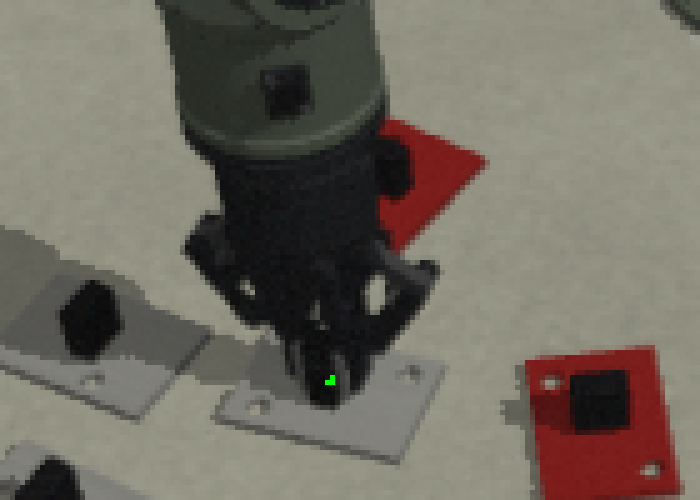

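Run:
```python
from h import *
rows([((.45,-.202,.16),down(-.071)),((.63,.0416,.16),down(.14)),((.63,.0416,.11),down(.14))],start=(np.array([.4505,-.202,.0103]),down(-.071)))
```

```text
[0.0005, -0.0, -0.1497, 0.0, 0.0, 0.0]
[-0.1618, 0.2557, -0.1497, -0.0, 0.0, -0.211]
[-0.1618, 0.2557, -0.0997, -0.0, 0.0, -0.211]
```

carry_out(
  series=[
    [0,0,-0.03,0,0,0,255],
    [0,0,-0.08,0,0,0,255],
    [0,0,-0.135,0,0,0,255],
    [-0.03,0.045,-0.15,0,0,-0.05,255],
    [-0.06,0.095,-0.15,0,0,-0.1,255],
    [-0.095,0.145,-0.15,0,0,-0.15,255],
    [-0.13,0.195,-0.15,0,0,-0.211,255],
    [-0.1618,0.2557,-0.15,0,0,-0.211,255],
    [-0.1618,0.2557,-0.12,0,0,-0.211,255],
    [-0.1618,0.2557,-0.1,0,0,-0.211,255],
  ],
)

```text
clock: 5.55
position: [0.6288, 0.0432, 0.1083]
tool_rot: [3.142, -0.001, -3.0]
force: [-1.4, -0.1, -0.8]
grip_width: 0.0152
```

carry_out(
  series=[
    [0,0,0,0,0,0,255],
    [0,0,0,0,0,0,255],
  ],
)

```text
clock: 5.8
position: [0.6294, 0.0417, 0.1104]
tool_rot: [-3.142, 0.001, -3.002]
force: [0.0, 0.3, -1.5]
grip_width: 0.0151
```

Run:
```python
from h import *
p,d=shot("scene","s4");p2,d2=shot("top","s4")
o=telemetry.observe();print(o["position"],o["tool_rot"],o["grip_width"],o["force"],o["clock"])
a=cv2.resize(p[190:320,170:310],None,fx=5,fy=4.5,interpolation=cv2.INTER_CUBIC); cv2.imwrite("pics/s4c.png",a)
a=cv2.resize(p2[70:220,170:310],None,fx=4,fy=4,interpolation=cv2.INTER_CUBIC); cv2.imwrite("pics/s4t.png",a)
```

```text
[0.62956818 0.0417888  0.11054361] [-3.14156637e+00  1.62048236e-03 -3.00176575e+00] 0.015140712921560396 [-1.12650054 -0.06293795 -1.03316473] 5.9
```

View pics/s4c.png

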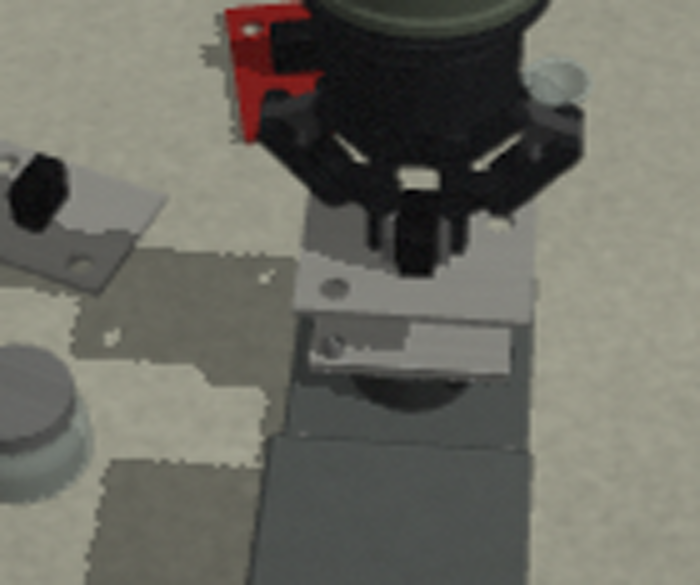

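View pics/s4t.png

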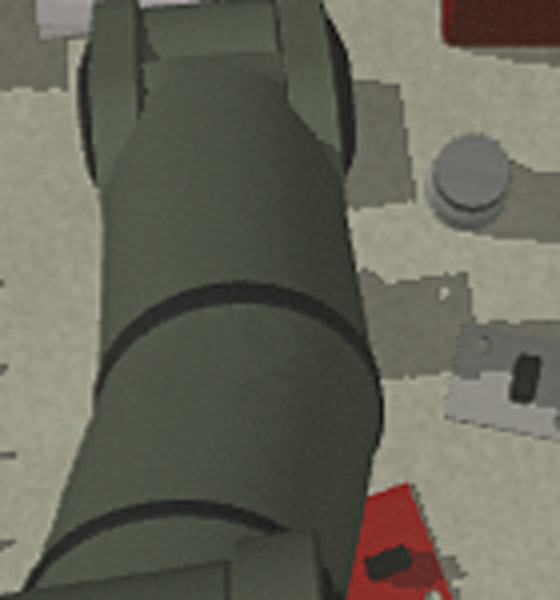

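Run:
```python
from h import *
p=cv2.imread("pics/scene0.png"); q=cv2.imread("pics/s4_scene.png")
a=cv2.resize(p[245:275,228:278],None,fx=14,fy=10,interpolation=cv2.INTER_NEAREST)
b=cv2.resize(q[245:275,228:278],None,fx=14,fy=10,interpolation=cv2.INTER_NEAREST)
cv2.imwrite("pics/pinz.png",np.vstack([a,b])[:600])
```

```text
(no output)
```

View pics/pinz.png

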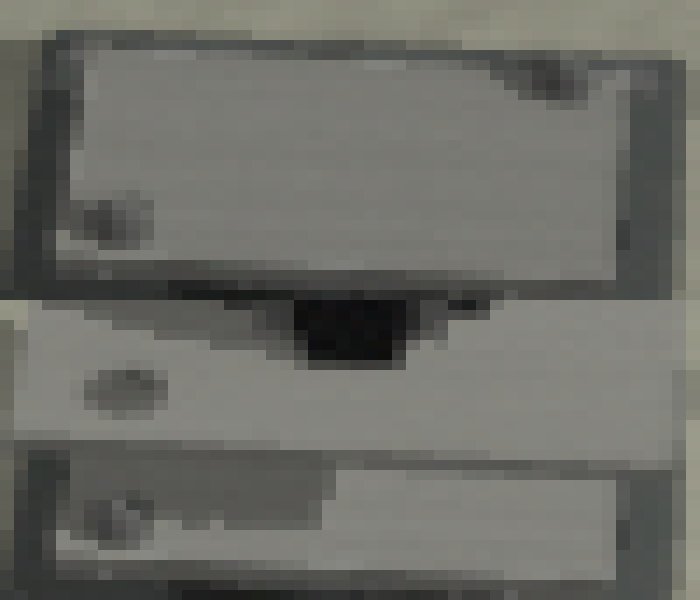

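Run:
```python
from h import *
def L(v,x,y,z): c,s=np.cos(v[2]),np.sin(v[2]); return [v[0]+c*x-s*y,v[1]+s*x+c*y,z]
pad=[.6297,.0416,.14]
for z in(.05,.056,.062): 
  for x,y in((.022,-.034),(-.022,.034)):
    u=proj("scene",L(pad,x,y,z))[0]; print("pin",z,u.round(2),((u-[228,245]+.5)*[14,10]).round(0))
for pl in([.6296,.0418,.140],):
  for z in(.106,):
    u=proj("scene",L(pl,.022,-.034,z))[0]; print("hole",u.round(2),((u-[228,245]+.5)*[14,10]+[0,300]).round(0))
    for xy in((.035,-.05),(.035,.05)):
      u=proj("scene",L(pl,*xy,z))[0]; print("corner",((u-[228,245]+.5)*[14,10]+[0,300]).round(0))
for xy in((.028,-.044),(.028,.044),(-.028,.044),(-.028,-.044)):
      u=proj("scene",L(pad,*xy,.05))[0]; print("padcorner",((u-[228,245]+.5)*[14,10]).round(0))
```

```text
pin 0.05 [236.03 267.68] [119. 232.]
pin 0.05 [267.88 253.23] [565.  87.]
pin 0.056 [235.99 266.18] [119. 217.]
pin 0.056 [267.99 251.7 ] [567.  72.]
pin 0.062 [235.95 264.67] [118. 202.]
pin 0.062 [268.1  250.16] [568.  57.]
hole [235.77 253.1 ] [116. 386.]
corner [  1. 432.]
corner [672. 465.]
padcorner [ 52. 252.]
padcorner [614. 280.]
padcorner [629.  68.]
padcorner [87. 42.]
```

Run:
```python
from h import *
g=cv2.cvtColor(cv2.imread("pics/scene0.png"),cv2.COLOR_BGR2GRAY).astype(float)
gt=cv2.cvtColor(cv2.imread("pics/top0.png"),cv2.COLOR_BGR2GRAY).astype(float)
def cross(prof,th):
    i=np.where((prof[:-1]-th)*(prof[1:]-th)<=0)[0]; 
    if len(i)==0: return None
    k=i[0]; return k+(prof[k]-th)/(prof[k]-prof[k+1])
def lines(n,g,v,th):
    # sample along 4 sides in world; find edge offsets
    c,s=np.cos(v[2]),np.sin(v[2]); R=np.array([[c,-s],[s,c]])
    out={}
    for side,(ax,h,L) in dict(px=(0,.028,.044),mx=(0,-.028,.044),py=(1,.044,.028),my=(1,-.044,.028)).items():
        pts=[]
        for t in np.linspace(-L*.75,L*.75,25):
            o=np.arange(-.008,.0081,.0005)+abs(h)
            o=o*np.sign(h)
            P=np.zeros((len(o),2)); P[:,ax]=o; P[:,1-ax]=t
            uv=proj(n,np.c_[P@R.T+v[:2],np.full(len(o),.05)])
            pr=map_coordinates(g,[uv[:,1],uv[:,0]],order=1)
            k=cross(pr,th)
            if k is not None: pts.append((t,np.sign(h)*(abs(h)-.008+.0005*k)))
        pts=np.array(pts)
        for _ in range(3):
            A=np.polyfit(pts[:,0],pts[:,1],1); r=pts[:,1]-np.polyval(A,pts[:,0]); pts=pts[abs(r)<max(1.5*r.std(),3e-4)]
        print(n,side,"off mm",(A[1]*1000).round(2),"slope",A[0].round(3),len(pts))
lines("scene",g,np.array([.6297,.0416,.14]),100)
lines("top",gt,np.array([.6297,.0416,.14]),100)
```

```text
scene px off mm 28.42 slope 0.009 20
scene mx off mm -26.94 slope -0.002 17
scene py off mm 43.61 slope -0.022 15
scene my off mm -43.02 slope 0.019 15
top px off mm 25.84 slope 0.011 20
top mx off mm -28.28 slope 0.01 17
top py off mm 43.58 slope -0.012 16
top my off mm -42.45 slope 0.003 14
```

Run:
```python
from h import *
g=cv2.cvtColor(cv2.imread("pics/s4_scene.png"),cv2.COLOR_BGR2GRAY).astype(float)
v=np.array([.6296,.0418,.140]); c,s=np.cos(v[2]),np.sin(v[2]); R=np.array([[c,-s],[s,c]])
for z in (.106,):
  pts=[]
  for t in np.linspace(-.04,.044,30):
    o=np.arange(.028,.0421,.0005); P=np.c_[o,np.full(len(o),t)]
    uv=proj("scene",np.c_[P@R.T+v[:2],np.full(len(o),z)]); pr=map_coordinates(g,[uv[:,1],uv[:,0]],order=1)
    k=np.argmin(np.gradient(pr)); pts.append((t,o[k]))
  pts=np.array(pts); A=np.polyfit(pts[:,0],pts[:,1],1); print(A, np.c_[pts*1000].round(1)[::5].tolist())
# hole centroid: darkness in window
w=g[250:258,230:243]; print(w.round(0).astype(int))
m=np.clip(112-w,0,40); vv,uu=np.mgrid[250:258,230:243]; print((m*uu).sum()/m.sum(),(m*vv).sum()/m.sum())
```

```text
[-0.00391705  0.03564117] [[-40.0, 35.5], [-25.5, 35.5], [-11.0, 36.5], [3.4, 34.5], [17.9, 36.0], [32.4, 35.5]]
[[130 131 130 130 130 129 129 129 129 130 129 130 130]
 [131 131 131 130 130 129 125 119 123 128 130 130 131]
 [131 132 133 131 123  96  85  71  89 115 131 131 129]
 [131 132 132 127  99  91  83  82  75  91 132 131 131]
 [131 132 132 124  93  87  87  87  87  98 132 130 132]
 [132 132 132 130 109  93  91  92  95 115 131 133 132]
 [133 133 132 132 132 121 106 114 115 133 133 132 132]
 [131 132 132 134 134 134 133 132 134 133 133 134 133]]
236.5735294117647 253.43067226890756
```

carry_out(
  series=[
    [0,-0.0015,0.012,0,0,0.004,255],
    [0,-0.0015,0.024,0,0,0.004,255],
    [0,-0.0015,0.034,0,0,0.004,255],
    [0,-0.0015,0.034,0,0,0.004,255],
    [0,-0.0015,0.036,0,0,0.004,255],
    [0,-0.0015,0.038,0,0,0.004,255],
    [0,-0.0015,0.04,0,0,0.004,255],
    [0,-0.0015,0.042,0,0,0.004,255],
    [0,-0.0015,0.042,0,0,0.004,255],
  ],
  force=60,
)

```text
clock: 7.02
position: [0.6291, 0.0405, 0.0671]
tool_rot: [-3.142, -0.0, -3.005]
force: [0.3, -0.9, -1.6]
grip_width: 0.0152
```

Run:
```python
from h import *
p,d=shot("scene","s5")
o=telemetry.observe();print(o["position"],o["tool_rot"],o["grip_width"],o["force"],o["moment"],o["clock"])
a=cv2.resize(p[220:300,205:295],None,fx=8,fy=7,interpolation=cv2.INTER_CUBIC); cv2.imwrite("pics/s5c.png",a)
```

```text
[0.62922821 0.04048911 0.0672581 ] [-3.14158129e+00 -8.81627093e-05 -3.00543484e+00] 0.014816215823863143 [-0.1973652   0.12885893 -0.77498735] [ 0.06060332  0.01193541 -0.05661222] 7.075
```

View pics/s5c.png

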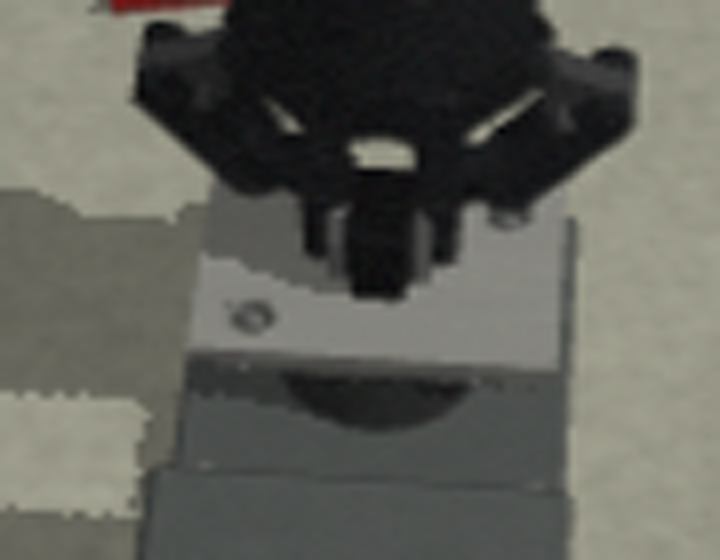

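carry_out(
  series=[
    [0,0,0.003,0,0,0,255],
    [0,0,0.005,0,0,0,255],
    [0,0,0.007,0,0,0,255],
    [0,0,0.0075,0,0,0,255],
    [0,0,0.0075,0,0,0,255],
  ],
)

```text
clock: 7.7
position: [0.6292, 0.0405, 0.0604]
tool_rot: [3.142, -0.0, -3.005]
force: [-5.1, -0.0, 10.6]
grip_width: 0.015
```

carry_out(
  series=[
    [0,0,-0.0005,0,0,0,120],
    [0,0,-0.0005,0,0,0,120],
    [0,0,-0.0005,0,0,0,120],
    [0,0,-0.03,0,0,0,120],
    [0,0,-0.08,0,0,0,120],
    [0,0,-0.13,0,0,0,120],
    [0.03,-0.05,-0.14,0,0,0,120],
    [0.06,-0.1,-0.14,0,0,0,120],
    [0.09,-0.15,-0.14,0,0,0,120],
    [0.15,-0.15,-0.14,0,0,0,120],
  ],
)

```text
clock: 8.95
position: [0.5005, -0.132, 0.1996]
tool_rot: [-3.14, 0.001, -3.01]
force: [0.2, -0.4, -0.7]
grip_width: 0.045
```

Run:
```python
from h import *
p,d=shot("scene","s6");p2,d2=shot("top","s6")
o=telemetry.observe();print(o["position"],o["tool_rot"],o["grip_width"],o["force"],o["clock"])
a=cv2.resize(p[220:300,205:295],None,fx=8,fy=7,interpolation=cv2.INTER_CUBIC); cv2.imwrite("pics/s6c.png",a)
```

```text
[ 0.49522871 -0.13056148  0.19943195] [ 3.14101869 -0.00395545 -3.00992979] 0.04522007445317007 [ 1.81022257 -0.1054324   0.58155213] 9.05
```

View pics/s6c.png

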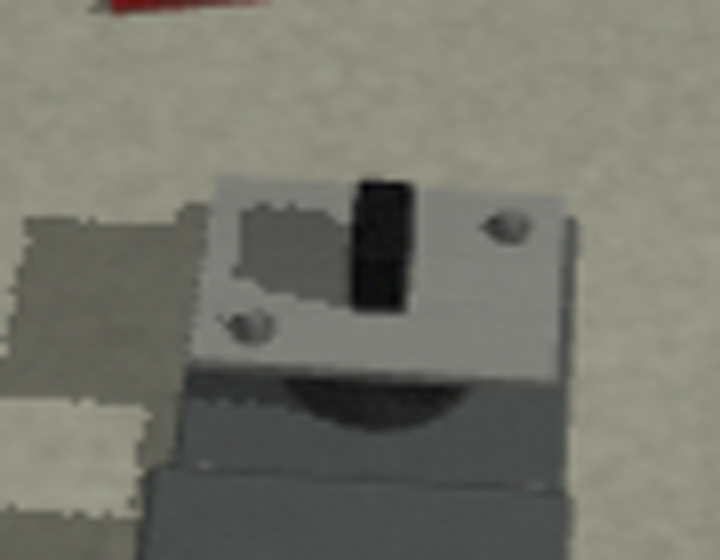

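View pics/s6_top.png

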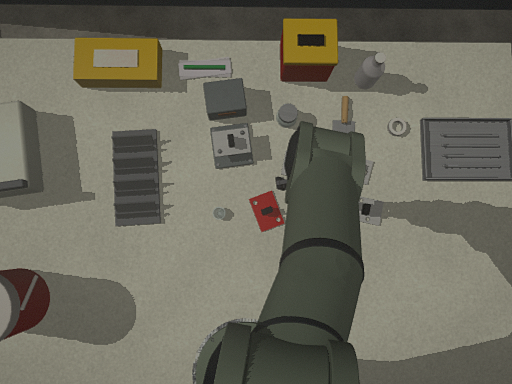

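View pics/s6_scene.png

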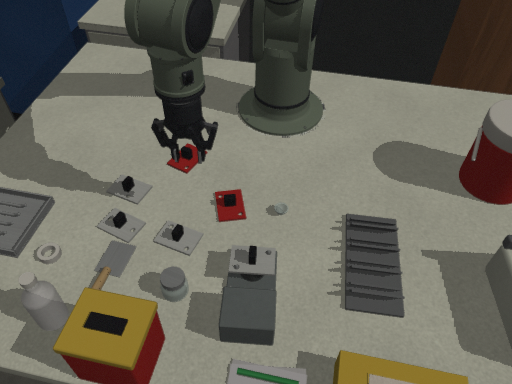

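```bash
cat > fk.py <<'E'
from h import *
L1,L2=.528,.425
def fk(q,h=.35,L3=.354,s=(-1,1,-1,1,-1,1,-1)):
    a=np.array(q)*s
    R=Ro.from_euler("z",a[0])*Ro.from_euler("y",a[1]); p=np.array([0,0,h])+R.apply([0,0,L1])
    R=R*Ro.from_euler("z",a[2])*Ro.from_euler("y",a[3]); p=p+R.apply([0,0,L2])
    R=R*Ro.from_euler("z",a[4])*Ro.from_euler("y",a[5])*Ro.from_euler("z",a[6]); p=p+R.apply([0,0,L3])
    return p,R
E
python3 - <<'E'
from fk import *
o=telemetry.observe()
D=[([-1.20520521,  0.52204696, -0.03632347,  1.60001077,  0.02116924,1.02107662, -0.11278858],[0.26371467, 0.56626545, 0.23070424],[-3.14043603,5.78e-05,2.70578]),
([-0.389,0.302,0.051,1.719,-0.016,1.122,1.165],[0.52417254,0.12841086,0.31599822],[-3.14125866e+00,-2.71e-04,3.06989]),
(o["qpos"],o["position"],o["tool_rot"])]
for q,p,r in D:
    P,R=fk(q); print(P.round(4),np.round(p,4),R.as_euler("xyz").round(3),np.round(r,3))
    print(o["qpos"].round(3))
G=S=None
for t in("scene0","s6_scene"):
    S={"scene":sat(cv2.imread(f"pics/{t}.png"))}
    for nm,g in dict(a=(.569,-.306,-.27),b=(.576,-.155,-.21),d=(.451,-.333,-.22)).items(): print(t,nm,fit_rect(S,g,.035,.05,.006)[0].round(4))
E
```

```text
[0.2089 0.5889 0.2312] [0.2637 0.5663 0.2307] [-3.142e+00 -1.000e-03 -2.007e+00] [-3.14   0.     2.706]
[ 0.047  0.389  0.122  1.93  -0.062  0.831  1.905]
[0.5068 0.1843 0.3153] [0.5242 0.1284 0.316 ] [ 3.141e+00 -1.000e-03 -1.643e+00] [-3.141 -0.     3.07 ]
[ 0.047  0.389  0.122  1.93  -0.062  0.831  1.905]
[ 0.5046 -0.0726  0.1968] [ 0.4952 -0.1306  0.1994] [ 3.138e+00  1.000e-03 -1.439e+00] [ 3.141 -0.004 -3.01 ]
[ 0.047  0.389  0.122  1.93  -0.062  0.831  1.905]
scene0 a [ 0.5691 -0.3058 -0.2741]
scene0 b [ 0.5758 -0.1545 -0.2106]
scene0 d [ 0.4508 -0.3332 -0.2233]
s6_scene a [ 0.5691 -0.3058 -0.2745]
s6_scene b [ 0.5758 -0.1545 -0.2093]
s6_scene d [ 0.4502 -0.3331 -0.2501]
```

```bash
cat > fit.py <<'E'
from fk import *
import itertools,json
from scipy.optimize import least_squares
o=telemetry.observe()
D=[([-1.20520521,  0.52204696, -0.03632347,  1.60001077,  0.02116924,1.02107662, -0.11278858],[0.26371467, 0.56626545, 0.23070424],[-3.14043603,5.78e-05,2.70578]),
([-0.389,0.302,0.051,1.719,-0.016,1.122,1.165],[0.52417254,0.12841086,0.31599822],[-3.14125866e+00,-2.71e-04,3.06989]),
([0.174,0.418,0.156,2.013,-0.097,0.716,1.891],[0.45252183,-0.19895778,0.16185836],[3.1415,.00106,3.07225]),
([ 0.047,0.389,0.122,1.93,-0.062,0.831,1.905],[ 0.49522871,-0.13056148,0.19943195],[3.14101869,-0.00395545,-3.00992979])]
try: D+=json.load(open("obs.json"))
except Exception: pass
def f(x,s,full=False):
    r=[]
    for q,p,e in D:
        q=np.array(q)*1.0; a=q*s; a[0]+=x[0]; a[6]+=x[1]
        R=Ro.from_euler("z",a[0])*Ro.from_euler("y",a[1]); P=np.array([0,0,x[2]])+R.apply([x[6],x[7],x[3]])
        R=R*Ro.from_euler("z",a[2])*Ro.from_euler("y",a[3]); P=P+R.apply([x[8],x[9],x[4]])
        R=R*Ro.from_euler("z",a[4])*Ro.from_euler("y",a[5])*Ro.from_euler("z",a[6]); P=P+R.apply([0,0,x[5]])
        r+=list(P-p)+list((R.inv()*Ro.from_euler("xyz",e)).as_rotvec()*.3)
    r+=list(np.array(x[6:10])*.01)+[(x[2]-.35)*.01]
    return np.array(r)
if __name__=="__main__":
    res=[]
    for sg in itertools.product((1,-1),repeat=3):
        s=np.array([-1,1,sg[0],1,sg[1],1,sg[2]])
        for o7 in(0,1.57,3.14,-1.57):
            m=least_squares(f,[-.1,o7,.35,.528,.425,.354,0,0,0,0],args=(s,)); res.append((m.cost,s.tolist(),m.x))
    res.sort(key=lambda t:t[0])
    for c,s,x in res[:4]: print(c,s,x.round(4))
    print((f(res[0][2],np.array(res[0][1]))*1000).round(1)[:6*len(D)].reshape(-1,6))
    pickle.dump(res[0],open("model.pkl","wb"))
E
python3 fit.py
```

```text
5.031584300686746e-07 [-1, 1, -1, 1, -1, 1, -1] [ 2.0000e-04  1.5709e+00  3.3570e-01  5.2520e-01  4.2050e-01  3.4140e-01
  8.0000e-04 -1.3800e-02 -2.9000e-03 -4.5400e-02]
5.031584300695692e-07 [-1, 1, -1, 1, -1, 1, -1] [ 2.0000e-04  1.5709e+00  3.3570e-01  5.2520e-01  4.2050e-01  3.4140e-01
  8.0000e-04 -1.3800e-02 -2.9000e-03 -4.5400e-02]
5.031584302124979e-07 [-1, 1, -1, 1, -1, 1, -1] [ 2.0000e-04  1.5709e+00  3.3570e-01  5.2520e-01  4.2050e-01  3.4140e-01
  8.0000e-04 -1.3800e-02 -2.9000e-03 -4.5400e-02]
5.03158430294594e-07 [-1, 1, -1, 1, -1, 1, -1] [ 2.0000e-04  1.5709e+00  3.3570e-01  5.2520e-01  4.2050e-01  3.4140e-01
  8.0000e-04 -1.3800e-02 -2.9000e-03 -4.5400e-02]
[[-0.1  0.   0.1  0.   0.   0. ]
 [ 0.2 -0.4  0.  -0.2 -0.1 -0.2]
 [ 0.1 -0.1  0.1  0.   0.1 -0.1]
 [-0.2  0.4 -0.2  0.1 -0.2  0.2]]
```

```bash
cat > ik.py <<'E'
from fit import *
c_,S_,X_=pickle.load(open("model.pkl","rb")); S_=np.array(S_)
LO=np.array([-2.91,-.3,-1.5,.17,-1.26,.16,-2.52]);HI=np.array([2.91,2.13,1.42,2.43,4.41,1.93,2.52])
def FK(q):
    x=X_; a=np.array(q)*S_; a[0]+=x[0]; a[6]+=x[1]
    R=Ro.from_euler("z",a[0])*Ro.from_euler("y",a[1]); P=np.array([0,0,x[2]])+R.apply([x[6],x[7],x[3]])
    R=R*Ro.from_euler("z",a[2])*Ro.from_euler("y",a[3]); P=P+R.apply([x[8],x[9],x[4]])
    R=R*Ro.from_euler("z",a[4])*Ro.from_euler("y",a[5])*Ro.from_euler("z",a[6]); return P+R.apply([0,0,x[5]]),R
def IK(p,R,q0,w=.003):
    def f(q):
        P,Q=FK(q); return np.r_[P-p,(Q.inv()*R).as_rotvec()*.3,(q-q0)*w]
    m=least_squares(f,np.clip(q0,LO+.01,HI-.01),bounds=(LO,HI)); P,Q=FK(m.x)
    return m.x,np.linalg.norm(P-p)*1000,np.degrees((Q.inv()*R).magnitude())
def pick(c,alpha,xg=.006,clr=.005,back=0):
    """TCP pose for plate c=(x,y,psi) flat, alpha rad"""
    R=down(c[2],-alpha); h=.006+.011*np.sin(alpha)+clr
    l=np.array([xg-.019*np.sin(alpha),0,h]); p=np.array([c[0],c[1],0])+Ro.from_euler("z",c[2]).apply(l)
    return p-R.as_matrix()[:,2]*back,R
RK=np.array([.5392,.308,.066]); SL=dict(zip((1,2,3,4),(-.0995,-.0375,.0242,.0860)))
def place(k,tcp_local,alpha,up=0,off=0):
    """TCP pose such that plate is in slot k. tcp_local: (x,z) TCP in plate frame (z from underside). up: m up-slope, off: m along plate normal off rest"""
    rz=Ro.from_euler("z",RK[2]); ry=Ro.from_euler("y",-np.pi/3); Rp=rz*ry
    g=np.array([RK[0],RK[1],0])+rz.apply([SL[k],0,.051])   # grip centre
    o=g-Rp.apply([0,0,.022])
    p=o+Rp.apply([tcp_local[0]+up,0,tcp_local[1]+off])
    return p,Rp*down(0,-alpha)
E
python3 - <<'E'
from ik import *
PL=dict(a=(.564,-.3057,-.277),b=(.5705,-.1545,-.21),d=(.4453,-.3332,-.225))
q0=telemetry.observe()["qpos"]
for nm,al,k in(("a",40,4),("b",45,4),("b",48,3),("d",50,3),("d",55,2)):
    a=np.radians(al); print(nm,al,k)
    for bk in(.08,0):
        p,R=pick(PL[nm],a,back=bk); q,e,r=IK(p,R,q0); print(" pick",p.round(3),q.round(2),round(e,1),round(r,1))
    p,R=pick((0,0,0),a); tl=(p[0],p[2])
    q1=np.array([-.6,.7,0,1.8,0,.5,.9])
    for up in(.06,0):
        p,R=place(k,tl,a,up=up,off=.003); q,e,r=IK(p,R,q1); print(" place",p.round(3),q.round(2),round(e,1),round(r,1))
E
```

```text
a 40 4
 pick [ 0.607 -0.318  0.079] [ 0.31  1.3   0.2   0.65 -0.1   1.9   1.73] 0.1 0.0
 pick [ 0.558 -0.304  0.018] [ 0.29  1.25  0.2   0.92 -0.1   1.67  1.75] 0.1 0.0
 place [0.653 0.315 0.097] [-0.74  0.72  0.18  1.74  0.16  0.4   0.88] 0.0 0.0
 place [0.623 0.314 0.045] [-0.8   0.78  0.23  1.83  0.12  0.26  0.86] 0.0 0.0
b 45 4
 pick [ 0.619 -0.165  0.075] [ 0.13  1.27  0.17  0.77 -0.14  1.9   1.61] 0.1 0.0
 pick [ 0.563 -0.153  0.019] [ 0.11  1.22  0.16  1.04 -0.14  1.68  1.63] 0.1 0.0
 place [0.651 0.315 0.096] [-0.66  0.73  0.1   1.66  0.13  0.53  0.94] 0.0 0.0
 place [0.621 0.313 0.044] [-0.71  0.78  0.13  1.75  0.13  0.4   0.9 ] 0.0 0.0
b 48 3
 pick [ 0.621 -0.165  0.073] [ 0.12  1.29  0.19  0.74 -0.16  1.93  1.62] 5.0 1.4
 pick [ 0.563 -0.153  0.019] [ 0.11  1.26  0.16  0.98 -0.14  1.75  1.63] 0.1 0.0
 place [0.589 0.311 0.096] [-0.69  0.67  0.08  1.77  0.12  0.52  0.91] 0.0 0.0
 place [0.559 0.309 0.044] [-0.74  0.72  0.11  1.86  0.11  0.39  0.88] 0.0 0.0
d 50 3
 pick [ 0.497 -0.345  0.071] [ 0.33  1.25  0.25  0.92 -0.01  1.84  1.86] 0.1 0.0
 pick [ 0.437 -0.331  0.019] [ 0.32  1.22  0.25  1.16 -0.01  1.63  1.86] 0.1 0.0
 place [0.589 0.311 0.096] [-0.66  0.68  0.06  1.74  0.1   0.57  0.93] 0.0 0.0
 place [0.559 0.309 0.044] [-0.7   0.73  0.08  1.84  0.1   0.44  0.9 ] 0.0 0.0
d 55 2
 pick [ 0.5   -0.346  0.066] [ 0.27  1.34  0.43  0.83 -0.13  1.93  1.95] 2.4 0.7
 pick [ 0.436 -0.331  0.02 ] [ 0.32  1.27  0.25  1.08 -0.    1.74  1.87] 0.1 0.0
 place [0.526 0.307 0.095] [-0.66  0.63  0.01  1.82  0.07  0.61  0.93] 0.0 0.0
 place [0.496 0.305 0.043] [-0.7   0.69  0.03  1.91  0.07  0.47  0.89] 0.0 0.0
```

Run:
```python
from ik import *
a=np.radians(45); p,R=pick((.5705,-.1545,-.21),a); print(p,R.as_euler("xyz"))
rows([(p+[0,0,.08],R),(p+[0,0,.03],R)])
```

```text
[ 0.56322831 -0.15295009  0.01877817] [ 3.14159265 -0.78539816  2.93159265]
[-0.0649, -0.0312, 0.1004, -0.1342, 0.7736, 0.3237]
[-0.0651, -0.0312, 0.1504, -0.1342, 0.7736, 0.3237]
```

carry_out(
  series=[
    [-0.013,-0.006,0.02,-0.0268,0.1547,0.0647,90],
    [-0.026,-0.012,0.04,-0.0537,0.3094,0.1295,90],
    [-0.039,-0.019,0.06,-0.0805,0.4642,0.1942,90],
    [-0.052,-0.025,0.08,-0.1074,0.6189,0.259,90],
    [-0.065,-0.031,0.1,-0.1342,0.7736,0.3237,90],
    [-0.065,-0.031,0.1,-0.1342,0.7736,0.3237,90],
    [-0.065,-0.031,0.1,-0.1342,0.7736,0.3237,90],
    [-0.065,-0.031,0.1,-0.1342,0.7736,0.3237,90],
  ],
)

```text
clock: 10.05
position: [0.5705, -0.1504, 0.1032]
tool_rot: [3.14, -0.775, 2.938]
force: [-0.3, -0.3, -0.1]
grip_width: 0.0557
```

```bash
python3 - <<'E'
from ik import *
o=telemetry.observe(); json.dump([[o["qpos"].tolist(),o["position"].tolist(),o["tool_rot"].tolist()]],open("obs.json","w"))
print(o["position"],o["tool_rot"],o["qpos"].round(3),o["grip_width"])
a=np.radians(45); p,R=pick((.5705,-.1545,-.21),a)
rows([(p+[0,0,.03],R),(p,R)])
p_,d=shot("scene","s7")
u=proj("scene",o["position"])[0]; cv2.circle(p_,tuple((u*16).astype(int)),8,(0,255,0),-1,shift=4)
cv2.imwrite("pics/s7c.png",cv2.resize(p_[150:270,90:250],None,fx=5,fy=5,interpolation=cv2.INTER_CUBIC))
E
python3 fit.py
```

```text
[ 0.57046852 -0.15039425  0.10318377] [ 3.13968672 -0.77547924  2.93791682] [ 0.079  1.092  0.205  1.087 -0.154  1.755  1.65 ] 0.05566653300653374
[-0.0334, -0.0041, 0.0434, -0.0025, 0.0099, 0.0045]
[-0.0544, -0.0041, 0.0649, -0.0025, 0.0099, 0.0045]
5.341918270672438e-07 [-1, 1, -1, 1, -1, 1, -1] [ 1.0000e-04  1.5708e+00  3.2130e-01  5.3010e-01  4.2110e-01  3.2840e-01
 -2.0000e-04 -2.2300e-02  7.0000e-04 -3.6800e-02]
5.341918270679054e-07 [-1, 1, -1, 1, -1, 1, -1] [ 1.0000e-04  1.5708e+00  3.2130e-01  5.3010e-01  4.2110e-01  3.2840e-01
 -2.0000e-04 -2.2300e-02  7.0000e-04 -3.6800e-02]
5.34191827072162e-07 [-1, 1, -1, 1, -1, 1, -1] [ 1.0000e-04  1.5708e+00  3.2130e-01  5.3010e-01  4.2110e-01  3.2840e-01
 -2.0000e-04 -2.2300e-02  7.0000e-04 -3.6800e-02]
5.341918272802274e-07 [-1, 1, -1, 1, -1, 1, -1] [ 1.0000e-04  1.5708e+00  3.2130e-01  5.3010e-01  4.2110e-01  3.2840e-01
 -2.0000e-04 -2.2300e-02  7.0000e-04 -3.6800e-02]
[[-0.1  0.   0.1  0.   0.   0. ]
 [ 0.2 -0.4 -0.1 -0.2 -0.1 -0.2]
 [ 0.1 -0.   0.1  0.   0.1 -0.1]
 [-0.1  0.5 -0.2  0.1 -0.2  0.2]
 [-0.  -0.   0.  -0.  -0.   0. ]]
```

View pics/s7c.png

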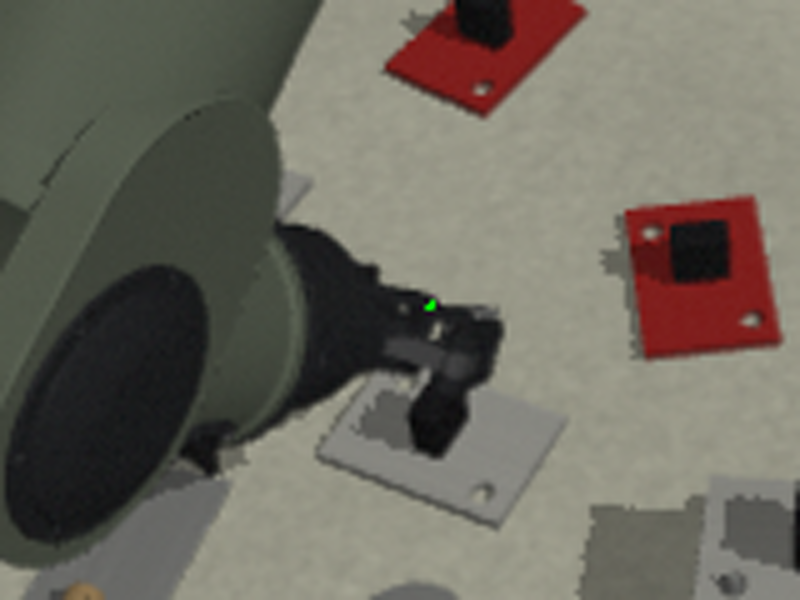

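carry_out(
  series=[
    [0,0,0,0,0,0,90],
    [0,0,0,0,0,0,90],
  ],
)

```text
clock: 10.35
position: [0.5698, -0.1503, 0.1009]
tool_rot: [3.14, -0.78, 2.937]
force: [0.1, -0.4, -0.5]
grip_width: 0.0555
```

Run:
```python
from ik import *
a=np.radians(45); p,R=pick((.5705,-.1545,-.21),a)
rows([(p+[0,0,.03],R),(p,R)])
```

```text
[-0.0324, -0.004, 0.0412, -0.0026, 0.0057, 0.004]
[-0.0535, -0.004, 0.0626, -0.0026, 0.0057, 0.004]
```

carry_out(
  series=[
    [-0.016,-0.004,0.02,-0.0026,0.0057,0.004,90],
    [-0.0324,-0.004,0.0412,-0.0026,0.0057,0.004,90],
    [-0.0324,-0.004,0.0412,-0.0026,0.0057,0.004,90],
    [-0.0324,-0.004,0.0412,-0.0026,0.0057,0.004,90],
  ],
)

```text
clock: 10.85
position: [0.5631, -0.1532, 0.0482]
tool_rot: [-3.141, -0.787, 2.931]
force: [0.4, 0.2, 0.1]
grip_width: 0.0556
```

Run:
```python
from ik import *
a=np.radians(45); p,R=pick((.5705,-.1545,-.21),a)
rows([(p,R)]); print(telemetry.observe()["position"]-p)
p_,d=shot("scene","s8")
cv2.imwrite("pics/s8c.png",cv2.resize(p_[190:270,120:230],None,fx=7,fy=7,interpolation=cv2.INTER_CUBIC))
```

```text
[-0.0209, 0.0003, 0.0208, -0.0002, -0.0015, -0.0004]
[-0.00010139 -0.00023395  0.0294508 ]
```

View pics/s8c.png

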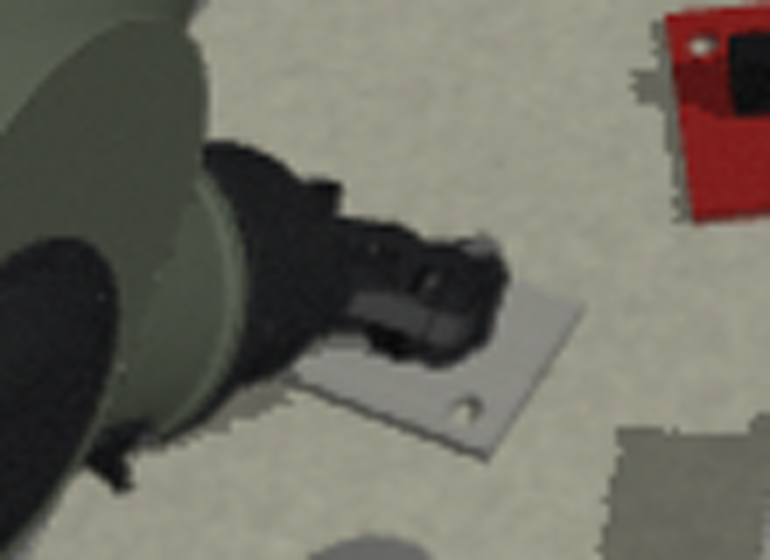

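carry_out(
  series=[
    [-0.011,0,0.011,0,0,0,90],
    [-0.0209,0,0.0208,0,0,0,90],
    [-0.0209,0,0.0208,0,0,0,90],
    [-0.0209,0,0.0208,0,0,0,90],
    [-0.0209,0,0.0208,0,0,0,255],
    [-0.0209,0,0.0208,0,0,0,255],
    [-0.0209,0,0.0208,0,0,0,255],
    [-0.0209,0,0.0208,0,0,0,255],
    [-0.0209,0,0.0208,0,0,0,255],
  ],
  force=90,
)

```text
clock: 12.02
position: [0.5633, -0.1532, 0.0187]
tool_rot: [-3.141, -0.786, 2.931]
force: [3.1, -0.9, 6.1]
grip_width: 0.0145
```

Run:
```python
from ik import *
a=np.radians(45); p,R=pick((.5705,-.1545,-.21),a)
o=telemetry.observe(); print(o["position"]-p,o["tool_rot"],o["grip_width"],o["force"])
p_,d=shot("scene","s9")
cv2.imwrite("pics/s9c.png",cv2.resize(p_[190:270,120:230],None,fx=7,fy=7,interpolation=cv2.INTER_CUBIC))
```

```text
[ 4.94145961e-05 -2.29933687e-04 -3.09560002e-05] [-3.14124043 -0.78633167  2.93122453] 0.014537877118098697 [ 3.12444339 -0.89461949  6.05255824]
```

View pics/s9c.png

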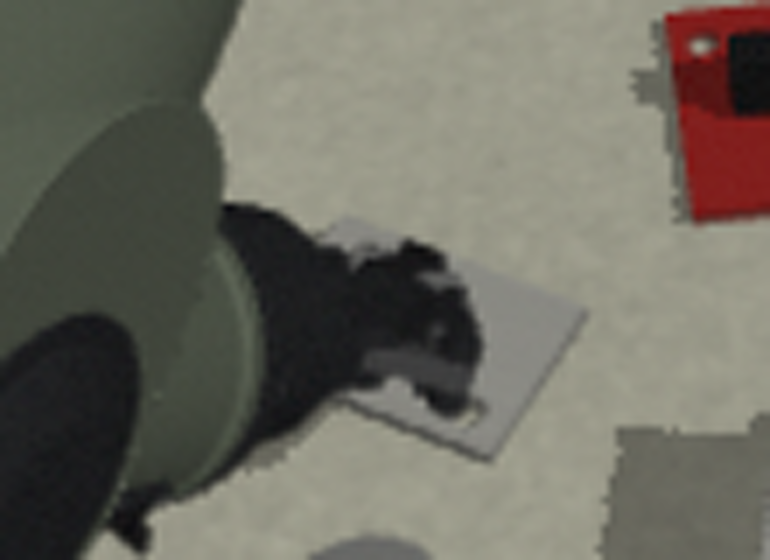

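```bash
cat >> ik.py <<'E'
def seq(start,targets,jaw=255,step=.055,ang=9.5):
    """interpolated rows through targets relative to start (p,R)"""
    from scipy.spatial.transform import Slerp
    p0,R0=start; cur=start; out=[]
    for p,R in targets:
        n=int(max(1,np.ceil(np.linalg.norm(p-cur[0])/step),np.ceil(np.degrees((cur[1].inv()*R).magnitude())/ang)))
        sl=Slerp([0,1],Ro.concatenate([cur[1],R]))
        for i in range(1,n+1):
            pp=cur[0]+(p-cur[0])*i/n; RR=sl(i/n)
            out.append([*R0.inv().apply(pp-p0).round(3).tolist(),*(R0.inv()*RR).as_rotvec().round(3).tolist(),jaw])
        cur=(p,R)
    print(len(out)); print(str(out)); return out
E
python3 - <<'E'
from ik import *
a=np.radians(45); p,R=pick((.5705,-.1545,-.21),a)
pl,_=pick((0,0,0),a); tl=(pl[0],pl[2]); P4,R4=place(4,tl,a,up=.06,off=.003)
print(tl,P4)
q0=telemetry.observe()["qpos"]
mid=np.array([.60,.05,.27])
from scipy.spatial.transform import Slerp
Rm=Slerp([0,1],Ro.concatenate([R,R4]))(.5)
for t in((p+[0,0,.22],R),(mid,Rm),(P4+[0,0,.12],R4),(P4,R4)):
    q0,e,r=IK(t[0],t[1],q0); print(q0.round(2),round(e,1))
seq((p,R),[(p+[0,0,.2],R),(mid,Rm),(P4+[0,0,.12],R4)])
E
```

```text
(np.float64(-0.007435028842544402), np.float64(0.018778174593052022)) [0.65142971 0.31541793 0.09641169]
[ 0.09  0.94  0.2   1.06 -0.13  1.93  1.64] 2.3
[-0.2   0.6   0.11  1.4  -0.15  1.4   1.45] 0.0
[-0.7   0.59  0.17  1.58  0.04  0.76  1.04] 0.0
[-0.7   0.74  0.16  1.66  0.04  0.53  1.02] 0.0
14
[[0.035, 0.0, -0.035, 0.0, 0.0, 0.0, 255], [0.071, 0.0, -0.071, 0.0, 0.0, 0.0, 255], [0.106, 0.0, -0.106, 0.0, 0.0, 0.0, 255], [0.141, 0.0, -0.141, 0.0, 0.0, 0.0, 255], [0.152, 0.052, -0.149, 0.009, -0.13, -0.035, 255], [0.162, 0.103, -0.157, 0.019, -0.26, -0.07, 255], [0.172, 0.155, -0.165, 0.028, -0.39, -0.105, 255], [0.182, 0.206, -0.173, 0.037, -0.52, -0.14, 255], [0.176, 0.251, -0.166, 0.044, -0.607, -0.163, 255], [0.171, 0.296, -0.159, 0.05, -0.694, -0.186, 255], [0.165, 0.341, -0.152, 0.056, -0.78, -0.209, 255], [0.159, 0.386, -0.146, 0.062, -0.867, -0.233, 255], [0.154, 0.431, -0.139, 0.069, -0.954, -0.256, 255], [0.148, 0.476, -0.132, 0.075, -1.04, -0.279, 255]]
```

carry_out(
  series=[
    [0.02,0,-0.02,0,0,0,255],
    [0.05,0,-0.05,0,0,0,255],
    [0.085,0,-0.085,0,0,0,255],
    [0.12,0,-0.12,0,0,0,255],
    [0.141,0.02,-0.141,0,0,0,255],
    [0.152,0.052,-0.149,0.009,-0.13,-0.035,255],
    [0.162,0.103,-0.157,0.019,-0.26,-0.07,255],
    [0.172,0.155,-0.165,0.028,-0.39,-0.105,255],
    [0.182,0.206,-0.173,0.037,-0.52,-0.14,255],
    [0.182,0.206,-0.173,0.037,-0.52,-0.14,255],
  ],
)

```text
clock: 13.32
position: [0.5999, 0.0548, 0.2716]
tool_rot: [3.099, -0.259, 3.087]
force: [-0.1, -1.0, -0.9]
grip_width: 0.0145
```

carry_out(
  series=[
    [0,0,0,0,0,0,255],
    [0,0,0,0,0,0,255],
  ],
)

```text
clock: 13.58
position: [0.6001, 0.0483, 0.2685]
tool_rot: [3.104, -0.265, 3.078]
force: [0.1, 0.0, -0.9]
grip_width: 0.0138
```

Run:
```python
from ik import *
o=telemetry.observe(); print(o["position"],o["tool_rot"],o["grip_width"],o["qpos"].round(2))
p_,d=shot("scene","s10")
a=np.radians(45); 
pl,_=pick((0,0,0),a); tl=(pl[0],pl[2]); P4,R4=place(4,tl,a,up=.06,off=.003)
seq((o["position"],Ro.from_euler("xyz",o["tool_rot"])),[(P4+[0,0,.12],R4),(P4+[0,0,.04],R4)])
```

```text
[0.6000782  0.04834614 0.26853679] [ 3.10358445 -0.26497763  3.07761528] 0.013769534223057383 [-0.23  0.61  0.17  1.4  -0.17  1.4   1.47]
8
[[-0.008, 0.045, 0.009, 0.006, -0.087, -0.024, 255], [-0.016, 0.089, 0.017, 0.012, -0.174, -0.047, 255], [-0.023, 0.134, 0.026, 0.019, -0.262, -0.071, 255], [-0.031, 0.179, 0.034, 0.025, -0.349, -0.094, 255], [-0.039, 0.223, 0.043, 0.031, -0.436, -0.118, 255], [-0.047, 0.268, 0.052, 0.037, -0.523, -0.141, 255], [-0.057, 0.267, 0.09, 0.037, -0.523, -0.141, 255], [-0.068, 0.265, 0.129, 0.037, -0.523, -0.141, 255]]
```

View pics/s10_scene.png

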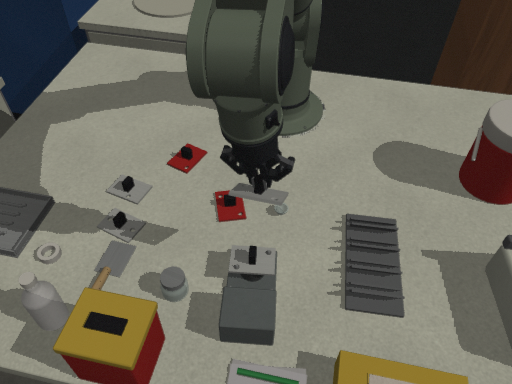

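Plate b is held, seen edge-on near (258,193). On to the rack.

carry_out(
  series=[
    [-0.008,0.045,0.009,0.006,-0.087,-0.024,255],
    [-0.016,0.089,0.017,0.012,-0.174,-0.047,255],
    [-0.023,0.134,0.026,0.019,-0.262,-0.071,255],
    [-0.031,0.179,0.034,0.025,-0.349,-0.094,255],
    [-0.039,0.223,0.043,0.031,-0.436,-0.118,255],
    [-0.047,0.268,0.052,0.037,-0.523,-0.141,255],
    [-0.057,0.267,0.09,0.037,-0.523,-0.141,255],
    [-0.057,0.267,0.09,0.037,-0.523,-0.141,255],
    [-0.057,0.267,0.09,0.037,-0.523,-0.141,255],
  ],
)

```text
clock: 14.75
position: [0.6522, 0.3161, 0.1787]
tool_rot: [3.141, 0.264, -3.076]
force: [1.6, 0.5, 0.1]
grip_width: 0.0143
```

Run:
```python
from ik import *
p_,d=shot("scene","s11");shot("top","s11")
o=telemetry.observe(); print(o["position"],o["tool_rot"],o["grip_width"],o["qpos"].round(2))
a=np.radians(45); 
pl,_=pick((0,0,0),a); tl=(pl[0],pl[2]); P4,R4=place(4,tl,a,up=.06,off=.003)
print(P4,R4.as_euler("xyz"))
cv2.imwrite("pics/s11c.png",cv2.resize(p_[150:320,300:450],None,fx=4,fy=3.5,interpolation=cv2.INTER_CUBIC))
```

```text
[0.65226014 0.31650992 0.17924102] [ 3.13976432  0.26455835 -3.07640587] 0.013894948325656778 [-0.72  0.63  0.19  1.61  0.02  0.68  1.05]
[0.65142971 0.31541793 0.09641169] [-3.14159265  0.26179939 -3.07559265]
```

View pics/s11c.png

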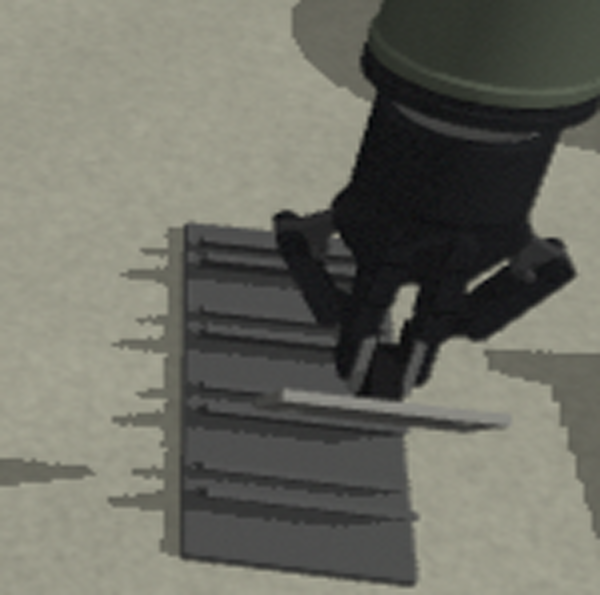

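Run:
```python
from ik import *
o=telemetry.observe()
a=np.radians(45); 
pl,_=pick((0,0,0),a); tl=(pl[0],pl[2])
T=[place(4,tl,a,up=u,off=.003) for u in(.06,.03,.02,.01)]
rows(T)
```

```text
[0.0225, -0.0012, 0.0797, 0.0016, 0.0028, -0.0008]
[0.0438, -0.0012, 0.1009, 0.0016, 0.0028, -0.0008]
[0.0509, -0.0012, 0.1079, 0.0016, 0.0028, -0.0008]
[0.058, -0.0013, 0.115, 0.0016, 0.0028, -0.0008]
```

carry_out(
  series=[
    [0.0112,-0.0012,0.04,0.0016,0.0028,-0.0008,255],
    [0.0225,-0.0012,0.0797,0.0016,0.0028,-0.0008,255],
    [0.0225,-0.0012,0.0797,0.0016,0.0028,-0.0008,255],
    [0.0335,-0.0012,0.0905,0.0016,0.0028,-0.0008,255],
    [0.0438,-0.0012,0.1009,0.0016,0.0028,-0.0008,255],
    [0.0438,-0.0012,0.1009,0.0016,0.0028,-0.0008,255],
    [0.0438,-0.0012,0.1009,0.0016,0.0028,-0.0008,255],
  ],
)

```text
clock: 15.72
position: [0.6355, 0.3155, 0.0694]
tool_rot: [-3.141, 0.261, -3.074]
force: [0.4, -0.4, -0.8]
grip_width: 0.0144
```

Run:
```python
from ik import *
p_,d=shot("scene","s12");p2,_=shot("top","s12")
o=telemetry.observe(); print(o["position"],o["tool_rot"],o["grip_width"],o["force"])
a=np.radians(45); 
pl,_=pick((0,0,0),a); tl=(pl[0],pl[2])
print(place(4,tl,a,up=.03,off=.003)[0])
rows([place(4,tl,a,up=u,off=.003) for u in(.015,.008,.002)])
cv2.imwrite("pics/s12c.png",cv2.resize(p_[200:320,320:430],None,fx=6,fy=5,interpolation=cv2.INTER_CUBIC))
```

```text
[0.63559538 0.31533571 0.06941993] [-3.14128461  0.26096469 -3.07389296] 0.014306769111493083 [-0.69788512  0.60866148 -1.98949101]
[0.63646237 0.31442865 0.07043093]
[0.0096, -0.0009, 0.0098, 0.0001, -0.0008, 0.0016]
[0.0145, -0.0009, 0.0148, 0.0001, -0.0008, 0.0016]
[0.0187, -0.0009, 0.019, 0.0001, -0.0008, 0.0016]
```

View pics/s12c.png

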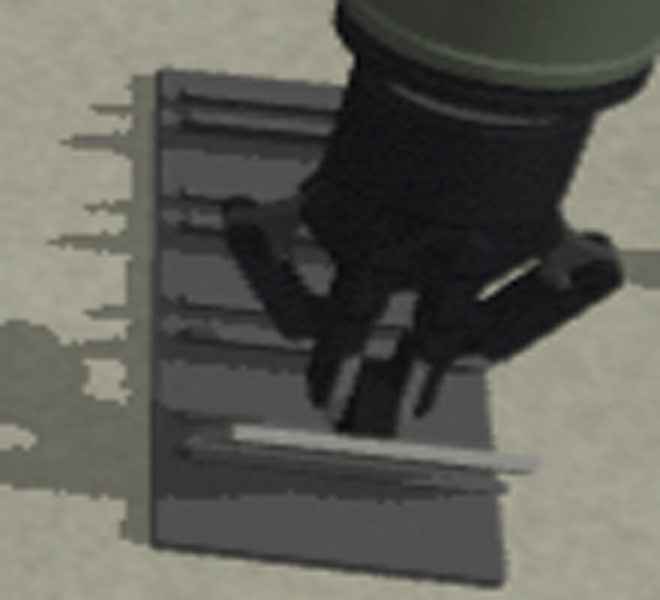

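```bash
cat >> ik.py <<'E'
def plate_corners(tcp,R,tl,alpha):
    """predicted plate corner points from TCP pose and (x,z) of TCP in plate frame"""
    Rp=R*down(0,-alpha).inv(); o=tcp-Rp.apply([tl[0],0,tl[1]])
    return np.array([o+Rp.apply([x,y,z]) for z in(0,.006) for x,y in((.035,.05),(.035,-.05),(-.035,-.05),(-.035,.05))])
E
python3 - <<'E'
from ik import *
o=telemetry.observe(); a=np.radians(45); pl,_=pick((0,0,0),a); tl=(pl[0],pl[2])
C=plate_corners(o["position"],Ro.from_euler("xyz",o["tool_rot"]),tl,a); print(C.round(4)[:4])
u=proj("scene",C); print(((u-[320,200]+.5)*[6,5]).round(0))
rz=Ro.from_euler("z",RK[2]); 
for k in(4,):
  for y in(.0625,-.0625):
    b=np.array([RK[0],RK[1],0])+rz.apply([SL[k]+.0016+.02,y,.0446]); print("rest top",b.round(4),((proj("scene",b)-[320,200]+.5)*[6,5]).round(0))
E
```

```text
[[0.6696 0.3678 0.0967]
 [0.6764 0.268  0.0968]
 [0.6414 0.2656 0.0362]
 [0.6347 0.3654 0.0361]]
[[536. 472.]
 [230. 438.]
 [196. 440.]
 [479. 471.]
 [537. 457.]
 [232. 423.]
 [198. 426.]
 [481. 457.]]
rest top [0.6424 0.3775 0.0446] [[521. 483.]]
rest top [0.6507 0.2527 0.0446] [[162. 443.]]
```

carry_out(
  series=[
    [0.005,-0.0009,0.005,0,0,0,255],
    [0.0096,-0.0009,0.0098,0,0,0,255],
    [0.0145,-0.0009,0.0148,0,0,0,255],
    [0.0187,-0.0009,0.019,0,0,0,255],
    [0.0187,-0.0009,0.019,0,0,0,255],
  ],
)

```text
clock: 16.45
position: [0.6216, 0.3133, 0.0451]
tool_rot: [-3.14, 0.259, -3.073]
force: [-0.2, 0.3, -1.8]
grip_width: 0.0144
```

Run:
```python
from ik import *
p_,d=shot("scene","s13")
o=telemetry.observe(); print(o["position"],o["tool_rot"],o["grip_width"],o["force"])
a=np.radians(45); pl,_=pick((0,0,0),a); tl=(pl[0],pl[2])
print(place(4,tl,a,up=.002,off=.003)[0])
rows([place(4,tl,a,up=u,off=f) for u,f in((0,.003),(0,0),(0,-.002))])
cv2.imwrite("pics/s13c.png",cv2.resize(p_[200:320,320:430],None,fx=6,fy=5,interpolation=cv2.INTER_CUBIC))
```

```text
[0.62196325 0.31343598 0.04549522] [-3.14073544  0.25998475 -3.07349243] 0.014314990618191137 [-0.18515911  0.27876924 -0.47558459]
[0.62249285 0.31350532 0.04618221]
[0.0007, 0.0, 0.0009, -0.0003, -0.0018, 0.002]
[-0.0014, 0.0, 0.003, -0.0003, -0.0018, 0.002]
[-0.0028, 0.0, 0.0044, -0.0003, -0.0018, 0.002]
```

View pics/s13c.png

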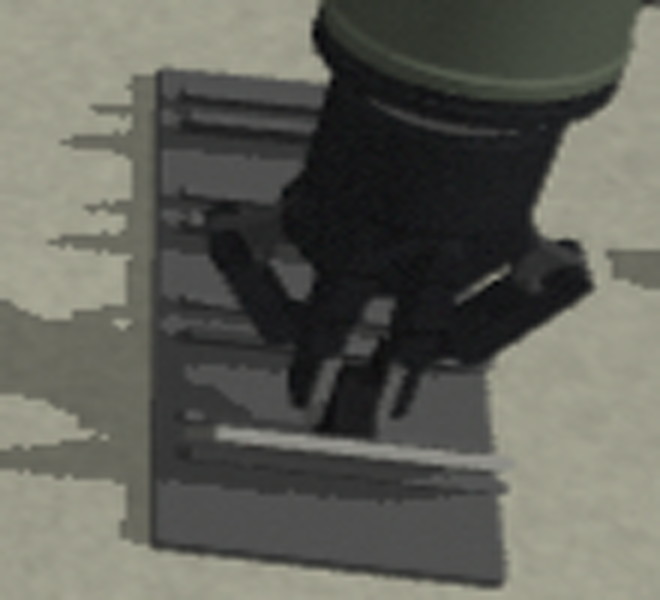

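carry_out(
  series=[
    [0.0007,0,0.0009,0,-0.0018,0.002,255],
    [0.0014,0,0.0017,0,-0.0018,0.002,255],
    [0.0014,0,0.0017,0,-0.0018,0.002,255],
  ],
)

```text
clock: 16.88
position: [0.6211, 0.3133, 0.0436]
tool_rot: [-3.141, 0.262, -3.076]
force: [0.6, -0.2, -1.3]
grip_width: 0.0146
```

carry_out(
  series=[
    [-0.001,0,0.001,0,0,0,255],
    [-0.002,0,0.002,0,0,0,255],
    [-0.002,0,0.002,0,0,0,255],
  ],
)

```text
clock: 17.25
position: [0.6236, 0.3135, 0.0423]
tool_rot: [-3.141, 0.262, -3.076]
force: [-3.1, -1.5, 3.1]
grip_width: 0.0142
```

carry_out(
  series=[
    [0.0004,0,0.0005,0,0,0,255],
    [0.0004,0,0.0005,0,0,0,150],
    [0.0004,0,0.0005,0,0,0,150],
    [0.0004,0,0.0005,0,0,0,150],
    [0,0,-0.02,0,0,0,150],
    [0,0,-0.05,0,0,0,150],
    [0,0,-0.1,0,0,0,150],
    [0,-0.05,-0.14,0,0,0,150],
    [0,-0.1,-0.16,0,0,0,150],
    [0,-0.15,-0.17,0,0,0,150],
  ],
)

```text
clock: 18.5
position: [0.5894, 0.1596, 0.2093]
tool_rot: [3.141, 0.265, -3.076]
force: [0.8, -0.3, 0.7]
grip_width: 0.0351
```

Run:
```python
from ik import *
p_,d=shot("scene","s14");p2,_=shot("top","s14")
o=telemetry.observe(); print(o["position"],o["tool_rot"],o["grip_width"],o["force"],o["clock"])
A=cv2.resize(p_[200:320,320:430],None,fx=5,fy=5,interpolation=cv2.INTER_CUBIC)
cv2.imwrite("pics/s14c.png",A)
```

```text
[0.59010294 0.15506388 0.20936034] [-3.1410878   0.26473356 -3.08238061] 0.035358205969090055 [-0.40602087  1.02028277  0.12037465] 18.6
```

View pics/s14c.png

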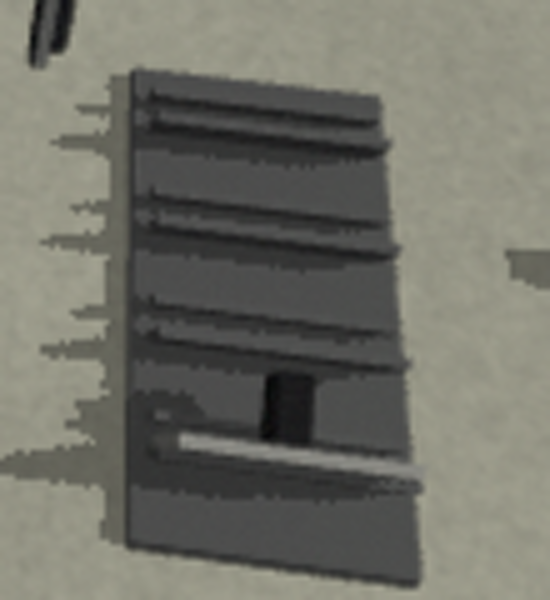

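View pics/s14_scene.png

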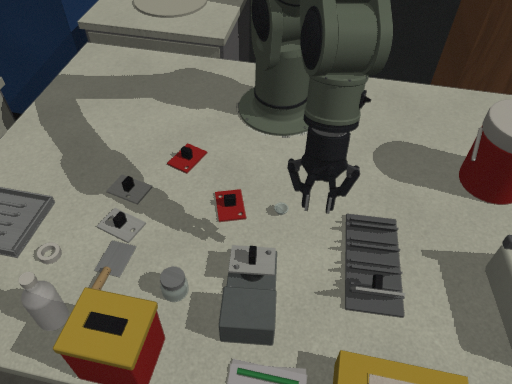

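Run:
```python
from ik import *
for t,cam in(("s14_scene","scene"),("s14_top","top")):
    S={cam:sat(cv2.imread(f"pics/{t}.png"))}
    for nm,g in dict(a=(.569,-.306,-.27),d=(.451,-.333,-.22)).items(): print(t,nm,fit_rect(S,g,.035,.05,.006)[0].round(4))
A=(.564,-.3057,-.277); q0=telemetry.observe()["qpos"]
a=np.radians(44); p,R=pick(A,a)
pre=[(np.array([.55,-.08,.27]),down(-.1,0)),(p+[0,0,.10],R)]
q=q0
for t in pre+[(p+[0,0,.03],R),(p,R),(p+[0,0,.15],R)]:
    q,e,r=IK(*t,q); print(q.round(2),round(e,1),round(r,1))
o=telemetry.observe(); seq((o["position"],Ro.from_euler("xyz",o["tool_rot"])),pre,jaw=90)
```

```text
s14_scene a [ 0.5691 -0.3057 -0.2714]
s14_scene d [ 0.4491 -0.3325 -0.219 ]
s14_top a [ 0.5633 -0.3071 -0.2769]
s14_top d [ 0.444  -0.3342 -0.2272]
[-0.16  0.38  0.26  1.75 -0.11  1.03  1.62] 0.0 0.0
[ 0.27  1.15  0.28  0.91 -0.12  1.85  1.79] 0.1 0.0
[ 0.27  1.24  0.27  0.91 -0.13  1.77  1.78] 0.0 0.0
[ 0.27  1.28  0.26  0.9  -0.13  1.75  1.78] 0.0 0.0
[ 0.26  1.1   0.29  0.9  -0.11  1.92  1.8 ] 0.0 0.0
10
[[0.007, -0.046, -0.015, 0.004, 0.053, 0.032, 90], [0.014, -0.093, -0.029, 0.008, 0.106, 0.063, 90], [0.022, -0.139, -0.044, 0.012, 0.159, 0.095, 90], [0.029, -0.186, -0.058, 0.016, 0.211, 0.127, 90], [0.036, -0.232, -0.073, 0.021, 0.264, 0.158, 90], [0.045, -0.277, -0.044, -0.001, 0.416, 0.195, 90], [0.054, -0.322, -0.015, -0.022, 0.567, 0.232, 90], [0.064, -0.367, 0.014, -0.044, 0.719, 0.269, 90], [0.073, -0.411, 0.043, -0.066, 0.871, 0.305, 90], [0.082, -0.456, 0.072, -0.088, 1.023, 0.34, 90]]
```

```bash
python3 -c "
import cv2
p=cv2.imread('pics/s14_top.png');cv2.imwrite('pics/s14t.png',cv2.resize(p,(768,576)))"
```

```text
(no output)
```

View pics/s14t.png

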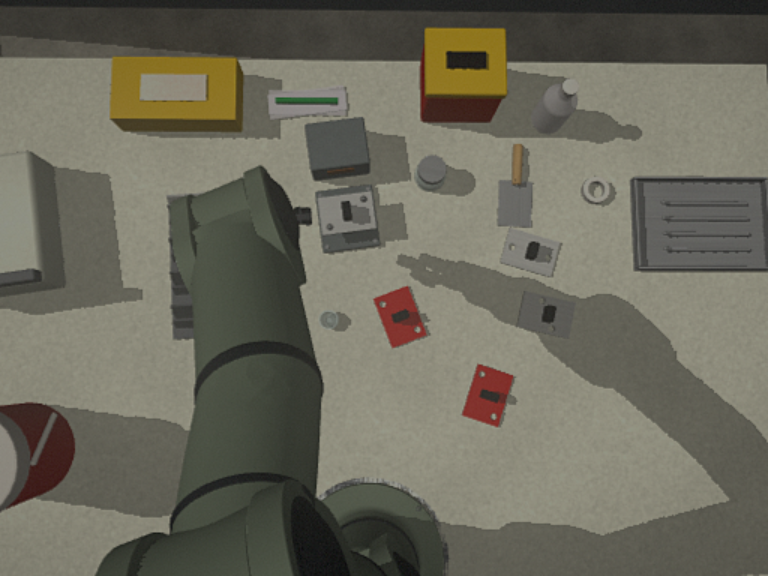

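Run:
```python
from h import *
d=np.load("pics/s14_top.npy"); W=cloud("top",d)
for u in((380,58),(372,72),(365,82),(320,75),(310,35)): print(u,W[u[1],u[0]].round(3))
m=(W[...,2]>.06)&(W[...,0]>.55)&(W[...,1]<-.05)&(W[...,1]>-.5); print(W[m][:,:].min(0),W[m].max(0))
```

```text
(380, 58) [ 0.827 -0.347  0.162]
(372, 72) [ 0.809 -0.341  0.11 ]
(365, 82) [ 0.802 -0.337  0.053]
(320, 75) [ 0.819 -0.208  0.06 ]
(310, 35) [ 0.891 -0.167  0.154]
[ 0.68552468 -0.37713695  0.06002358] [ 0.94053052 -0.09169538  0.1630045 ]
```

carry_out(
  series=[
    [0.007,-0.046,-0.015,0.004,0.053,0.032,90],
    [0.014,-0.093,-0.029,0.008,0.106,0.063,90],
    [0.022,-0.139,-0.044,0.012,0.159,0.095,90],
    [0.029,-0.186,-0.058,0.016,0.211,0.127,90],
    [0.036,-0.232,-0.073,0.021,0.264,0.158,90],
    [0.036,-0.232,-0.073,0.021,0.264,0.158,90],
  ],
)

```text
clock: 19.35
position: [0.5512, -0.0775, 0.2695]
tool_rot: [-3.14, -0.001, 3.043]
force: [-0.0, 0.6, 0.2]
grip_width: 0.0555
```

Run:
```python
from ik import *
A=(.564,-.3057,-.277); o=telemetry.observe(); print(o["position"],o["tool_rot"])
R=down(-.277)
seq((o["position"],Ro.from_euler("xyz",o["tool_rot"])),[(np.array([.564,-.3057,.12]),R),(np.array([.564,-.3057,.06]),R)],jaw=120)
```

```text
[ 0.5511507  -0.0774571   0.26946621] [-3.14005090e+00 -9.20821442e-04  3.04317600e+00]
7
[[-0.007, -0.045, 0.03, -0.0, -0.0, 0.036, 120], [-0.014, -0.09, 0.06, -0.001, -0.0, 0.071, 120], [-0.021, -0.135, 0.09, -0.001, -0.0, 0.107, 120], [-0.028, -0.181, 0.12, -0.001, -0.001, 0.143, 120], [-0.035, -0.226, 0.15, -0.002, -0.001, 0.179, 120], [-0.035, -0.226, 0.18, -0.002, -0.001, 0.179, 120], [-0.035, -0.226, 0.21, -0.002, -0.001, 0.179, 120]]
```

carry_out(
  series=[
    [-0.007,-0.045,0.03,0,0,0.036,120],
    [-0.014,-0.09,0.06,0,0,0.071,120],
    [-0.021,-0.135,0.09,-0.001,0,0.107,120],
    [-0.028,-0.181,0.12,-0.001,-0.001,0.143,120],
    [-0.035,-0.226,0.15,-0.002,-0.001,0.179,120],
    [-0.035,-0.226,0.18,-0.002,-0.001,0.179,120],
    [-0.035,-0.226,0.21,-0.002,-0.001,0.179,120],
    [-0.035,-0.226,0.21,-0.002,-0.001,0.179,120],
    [-0.035,-0.226,0.21,-0.002,-0.001,0.179,120],
  ],
)

```text
clock: 20.48
position: [0.5653, -0.3021, 0.0592]
tool_rot: [3.141, -0.0, 2.87]
force: [0.6, 0.4, 0.3]
grip_width: 0.0451
```

Run:
```python
from ik import *
p_,d=shot("scene","s15")
o=telemetry.observe(); print(o["position"],o["tool_rot"])
rows([(np.array([.564,-.3057,.0125]),down(-.277))])
cv2.imwrite("pics/s15c.png",cv2.resize(p_[160:260,80:210],None,fx=6,fy=6,interpolation=cv2.INTER_CUBIC))
```

```text
[ 0.56541769 -0.30227756  0.0594207 ] [3.14075126e+00 4.17643246e-04 2.86999854e+00]
[0.0005, -0.0037, 0.0469, 0.0008, 0.0004, 0.0054]
```

View pics/s15c.png

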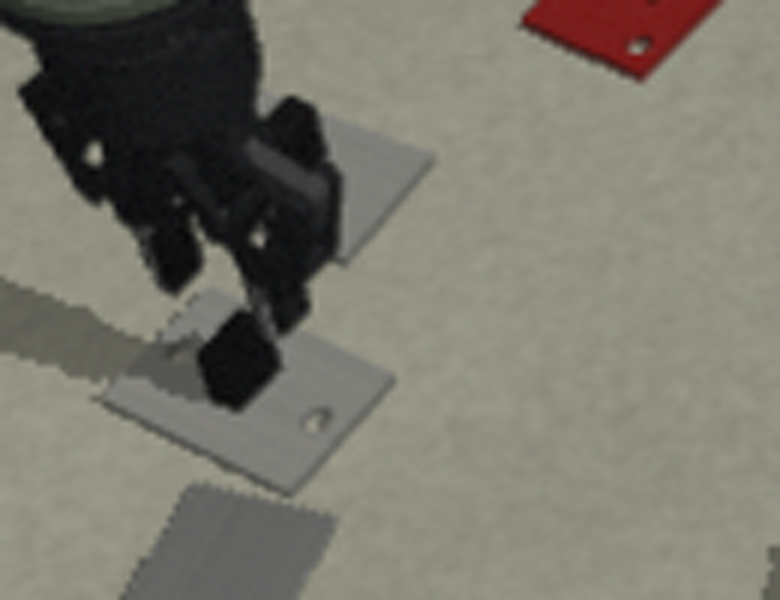

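carry_out(
  series=[
    [0.0005,-0.0037,0.02,0,0,0.0054,120],
    [0.0005,-0.0037,0.0469,0,0,0.0054,120],
    [0.0005,-0.0037,0.0469,0,0,0.0054,120],
    [0.0005,-0.0037,0.0469,0,0,0.0054,120],
    [0.0005,-0.0037,0.0469,0,0,0.0054,255],
    [0.0005,-0.0037,0.0469,0,0,0.0054,255],
    [0.0005,-0.0037,0.0469,0,0,0.0054,255],
    [0.0005,-0.0037,0.0469,0,0,0.0054,255],
  ],
  force=60,
)

```text
clock: 21.52
position: [0.5635, -0.3061, 0.0119]
tool_rot: [3.141, -0.0, 2.864]
force: [-0.1, 0.9, 7.6]
grip_width: 0.0153
```

Run:
```python
from ik import *
o=telemetry.observe(); print(o["position"],o["tool_rot"],o["force"],o["grip_width"])
z=o["position"][2]
R=down(-.277);R2=down(-.1)
seq((o["position"],Ro.from_euler("xyz",o["tool_rot"])),[(o["position"]+[0,0,.08],R),(np.array([.50,-.18,.08+z]),R2),(np.array([.50,-.18,.001+z]),R2)])
```

```text
[ 0.56350296 -0.30608927  0.01185718] [ 3.14081917e+00 -1.47454022e-04  2.86408206e+00] [-0.12655088  0.85302908  7.55585423] 0.015274290510671674
7
[[0.0, 0.0, -0.04, 0.0, -0.0, -0.0, 255], [0.0, 0.0, -0.08, 0.001, -0.0, -0.001, 255], [0.032, 0.035, -0.08, 0.001, -0.0, -0.06, 255], [0.064, 0.069, -0.08, 0.001, -0.0, -0.119, 255], [0.096, 0.104, -0.08, 0.001, -0.0, -0.178, 255], [0.096, 0.104, -0.04, 0.001, -0.0, -0.178, 255], [0.096, 0.104, -0.001, 0.001, -0.0, -0.178, 255]]
```

carry_out(
  series=[
    [0,0,-0.04,0,0,0,255],
    [0,0,-0.08,0,0,0,255],
    [0.032,0.035,-0.08,0,0,-0.06,255],
    [0.064,0.069,-0.08,0,0,-0.119,255],
    [0.096,0.104,-0.08,0,0,-0.178,255],
    [0.096,0.104,-0.06,0,0,-0.178,255],
    [0.096,0.104,-0.03,0,0,-0.178,255],
    [0.096,0.104,-0.01,0,0,-0.178,255],
    [0.096,0.104,0,0,0,-0.178,255],
    [0.096,0.104,0,0,0,-0.178,255],
  ],
)

```text
clock: 22.78
position: [0.4993, -0.1795, 0.0113]
tool_rot: [3.14, -0.001, 3.042]
force: [-0.1, -0.2, -1.4]
grip_width: 0.0149
```

carry_out(
  series=[
    [0,0,0,0,0,0,255],
    [0,0,0,0,0,0,90],
    [0,0,0,0,0,0,90],
    [0,0,0,0,0,0,90],
    [0,0,-0.04,0,0,0,90],
    [0,0,-0.08,0,0,0,90],
    [0,0,-0.1,0,0,0,90],
    [0,0,-0.1,0,0,0,90],
  ],
)

```text
clock: 23.78
position: [0.5, -0.1797, 0.1124]
tool_rot: [3.141, 0.001, 3.042]
force: [0.1, -0.1, 0.4]
grip_width: 0.0555
```

Run:
```python
from ik import *
o=telemetry.observe(); print(o["position"],o["tool_rot"],o["force"],o["grip_width"])
p_,d=shot("scene","s16")
print(fit_rect({"scene":sat(p_)},(.505,-.18,-.1),.035,.05,.006))
cv2.imwrite("pics/s16c.png",cv2.resize(p_[120:260,80:250],None,fx=4,fy=4,interpolation=cv2.INTER_CUBIC))
```

```text
[ 0.50003264 -0.17974084  0.11239764] [3.14053674e+00 1.19505979e-03 3.04220128e+00] [ 0.09530338 -0.12420578  0.44352149] 0.05547175421667877
(array([ 0.50625679, -0.17771755, -0.09572194]), np.float64(-5.0111633992725535))
```

View pics/s16c.png

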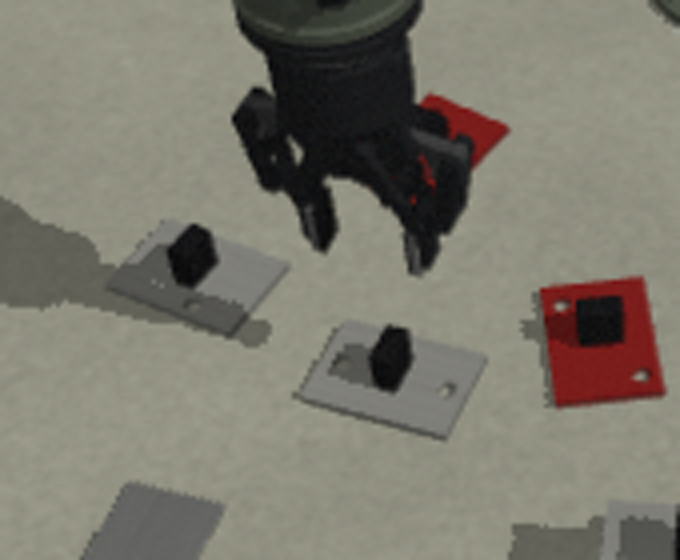

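Run:
```python
from ik import *
o=telemetry.observe()
a=np.radians(45); p,R=pick((.5005,-.1793,-.099),a); print(p)
seq((o["position"],Ro.from_euler("xyz",o["tool_rot"])),[(p+[0,0,.08],R),(p+[0,0,.03],R)],jaw=90)
```

```text
[ 0.49310138 -0.17856513  0.01877817]
6
[[0.001, 0.0, 0.003, 0.0, 0.157, 0.0, 90], [0.003, 0.0, 0.005, 0.001, 0.314, 0.0, 90], [0.004, 0.0, 0.008, 0.001, 0.471, 0.0, 90], [0.005, 0.0, 0.01, 0.001, 0.628, 0.0, 90], [0.006, 0.0, 0.013, 0.001, 0.785, 0.0, 90], [0.006, 0.0, 0.063, 0.001, 0.785, 0.0, 90]]
```

carry_out(
  series=[
    [0.001,0,0.003,0,0.157,0,90],
    [0.003,0,0.005,0,0.314,0,90],
    [0.004,0,0.008,0,0.471,0,90],
    [0.005,0,0.01,0,0.628,0,90],
    [0.006,0,0.013,0,0.785,0,90],
    [0.006,0,0.03,0,0.785,0,90],
    [0.006,0,0.063,0,0.785,0,90],
    [0.006,0,0.063,0,0.785,0,90],
    [0.006,0,0.063,0,0.785,0,90],
  ],
)

```text
clock: 24.95
position: [0.4933, -0.1792, 0.0489]
tool_rot: [3.14, -0.785, 3.043]
force: [-0.1, 0.0, 0.4]
grip_width: 0.055
```

Run:
```python
from ik import *
o=telemetry.observe(); print(o["position"],o["tool_rot"])
a=np.radians(45); p,R=pick((.5005,-.1793,-.099),a)
rows([(p,R)])
```

```text
[ 0.49329508 -0.17918987  0.04891142] [ 3.14006872 -0.78456956  3.04285306]
[-0.0211, 0.0006, 0.0215, 0.0013, 0.0008, 0.0002]
```

carry_out(
  series=[
    [-0.0105,0,0.0107,0,0,0,90],
    [-0.0211,0.0006,0.0215,0,0,0,90],
    [-0.0211,0.0006,0.0215,0,0,0,90],
    [-0.0211,0.0006,0.0215,0,0,0,90],
    [-0.0211,0.0006,0.0215,0,0,0,255],
    [-0.0211,0.0006,0.0215,0,0,0,255],
    [-0.0211,0.0006,0.0215,0,0,0,255],
    [-0.0211,0.0006,0.0215,0,0,0,255],
    [-0.0211,0.0006,0.0215,0,0,0,255],
  ],
  force=90,
)

```text
clock: 26.08
position: [0.4933, -0.1783, 0.0184]
tool_rot: [3.14, -0.786, 3.043]
force: [3.4, -0.6, 5.5]
grip_width: 0.0144
```

Run:
```python
from ik import *
o=telemetry.observe(); print(o["position"],o["tool_rot"],o["grip_width"],o["force"])
a=np.radians(45); p,R=pick((.5005,-.1793,-.099),a)
pl,_=pick((0,0,0),a); tl=(pl[0],pl[2]); P,R3=place(3,tl,a,up=.06,off=.003)
from scipy.spatial.transform import Slerp
mid=np.array([.56,.05,.27]); Rm=Slerp([0,1],Ro.concatenate([R,R3]))(.5)
q0=o["qpos"]
for t in((p+[0,0,.16],R),(mid,Rm),(P+[0,0,.12],R3),(P,R3),place(3,tl,a)):
    q0,e,r=IK(t[0],t[1],q0); print(q0.round(2),round(e,1))
seq((o["position"],Ro.from_euler("xyz",o["tool_rot"])),[(p+[0,0,.18],R),(mid,Rm)])
```

```text
[ 0.49331281 -0.17831039  0.01838015] [ 3.1398843  -0.78566965  3.0433523 ] 0.014400376230826895 [ 3.41764239 -0.56102967  5.45441749]
[ 0.04  0.9   0.28  1.33 -0.07  1.71  1.8 ] 0.0
[-0.28  0.54  0.19  1.52 -0.15  1.36  1.51] 0.0
[-0.83  0.51  0.26  1.73  0.02  0.69  1.01] 0.0
[-0.8   0.67  0.23  1.82 -0.    0.45  1.  ] 0.0
[-0.83  0.73  0.23  1.9  -0.01  0.31  0.97] 0.0
9
[[0.032, -0.0, -0.032, 0.0, -0.0, 0.0, 255], [0.064, -0.0, -0.064, 0.001, -0.0, 0.0, 255], [0.096, -0.0, -0.096, 0.001, -0.0, 0.0, 255], [0.128, -0.0, -0.127, 0.001, -0.0, 0.001, 255], [0.132, 0.047, -0.144, 0.006, -0.105, -0.016, 255], [0.135, 0.094, -0.16, 0.01, -0.209, -0.033, 255], [0.139, 0.14, -0.176, 0.015, -0.314, -0.05, 255], [0.143, 0.187, -0.192, 0.019, -0.418, -0.066, 255], [0.147, 0.234, -0.209, 0.024, -0.523, -0.083, 255]]
```

carry_out(
  series=[
    [0.032,0,-0.032,0,0,0,255],
    [0.064,0,-0.064,0,0,0,255],
    [0.096,0,-0.096,0,0,0,255],
    [0.128,0,-0.127,0,0,0,255],
    [0.132,0.047,-0.144,0.006,-0.105,-0.016,255],
    [0.135,0.094,-0.16,0.01,-0.209,-0.033,255],
    [0.139,0.14,-0.176,0.015,-0.314,-0.05,255],
    [0.143,0.187,-0.192,0.019,-0.418,-0.066,255],
    [0.147,0.234,-0.209,0.024,-0.523,-0.083,255],
    [0.147,0.234,-0.209,0.024,-0.523,-0.083,255],
  ],
)

```text
clock: 27.32
position: [0.5602, 0.0539, 0.2717]
tool_rot: [3.116, -0.258, 3.137]
force: [-1.5, -1.5, -1.0]
grip_width: 0.0145
```

carry_out(
  series=[
    [0,0,0,0,0,0,255],
    [0,0,0,0,0,0,255],
  ],
)

```text
clock: 27.58
position: [0.5599, 0.0486, 0.2693]
tool_rot: [3.12, -0.264, 3.129]
force: [0.2, -0.1, -1.9]
grip_width: 0.0143
```

Run:
```python
from ik import *
o=telemetry.observe(); print(o["position"],o["tool_rot"],o["grip_width"])
a=np.radians(45)
pl,_=pick((0,0,0),a); tl=(pl[0],pl[2]); P,R3=place(3,tl,a,up=.06,off=.003)
seq((o["position"],Ro.from_euler("xyz",o["tool_rot"])),[(P+[0,0,.12],R3),(P+[0,0,.08],R3)])
```

```text
[0.55986531 0.04859679 0.26933501] [ 3.11980782 -0.26362447  3.12890495] 0.014328556233647606
6
[[-0.008, 0.052, 0.01, 0.004, -0.105, -0.017, 255], [-0.016, 0.105, 0.02, 0.009, -0.21, -0.034, 255], [-0.024, 0.157, 0.03, 0.013, -0.315, -0.051, 255], [-0.032, 0.21, 0.04, 0.017, -0.419, -0.068, 255], [-0.039, 0.262, 0.05, 0.021, -0.524, -0.085, 255], [-0.05, 0.261, 0.089, 0.021, -0.524, -0.085, 255]]
```

carry_out(
  series=[
    [-0.008,0.052,0.01,0.004,-0.105,-0.017,255],
    [-0.016,0.105,0.02,0.009,-0.21,-0.034,255],
    [-0.024,0.157,0.03,0.013,-0.315,-0.051,255],
    [-0.032,0.21,0.04,0.017,-0.419,-0.068,255],
    [-0.039,0.262,0.05,0.021,-0.524,-0.085,255],
    [-0.05,0.261,0.089,0.021,-0.524,-0.085,255],
    [-0.05,0.261,0.089,0.021,-0.524,-0.085,255],
    [-0.05,0.261,0.089,0.021,-0.524,-0.085,255],
    [-0.05,0.261,0.089,0.021,-0.524,-0.085,255],
  ],
)

```text
clock: 28.7
position: [0.5908, 0.3117, 0.1783]
tool_rot: [3.14, 0.265, -3.077]
force: [-0.0, -0.1, -1.4]
grip_width: 0.0142
```

Run:
```python
from ik import *
p_,_=shot("scene","s17")
o=telemetry.observe(); print(o["position"],o["tool_rot"],o["grip_width"])
a=np.radians(45)
pl,_=pick((0,0,0),a); tl=(pl[0],pl[2])
rows([place(3,tl,a,up=u,off=.003) for u in(.06,.03,.015)])
C=plate_corners(o["position"],Ro.from_euler("xyz",o["tool_rot"]),tl,a)
for c in proj("scene",C[4:]): cv2.circle(p_,tuple((c*16).astype(int)),8,(0,255,0),-1,shift=4)
cv2.imwrite("pics/s17c.png",cv2.resize(p_[180:320,320:430],None,fx=5,fy=4,interpolation=cv2.INTER_CUBIC))
```

```text
[0.59059543 0.31190779 0.17814843] [ 3.13950343  0.26455039 -3.07627141] 0.014670316481658625
[0.0222, -0.0007, 0.0787, 0.0019, 0.0028, -0.0007]
[0.0435, -0.0007, 0.0998, 0.0019, 0.0028, -0.0007]
[0.0541, -0.0008, 0.1104, 0.0019, 0.0028, -0.0007]
```

View pics/s17c.png

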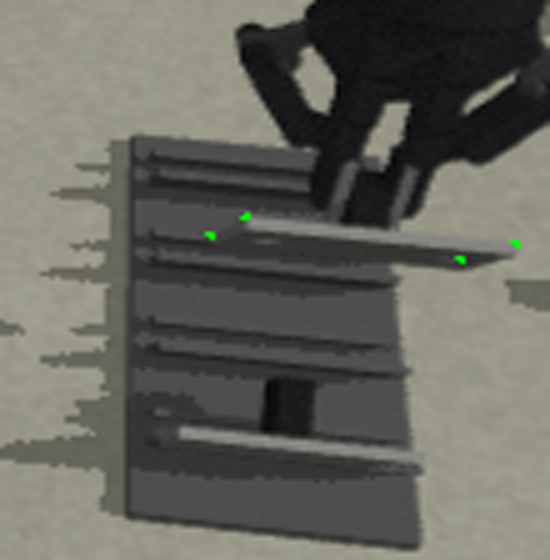

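carry_out(
  series=[
    [0.0112,-0.0007,0.04,0.0019,0.0028,-0.0007,255],
    [0.0222,-0.0007,0.0787,0.0019,0.0028,-0.0007,255],
    [0.0222,-0.0007,0.0787,0.0019,0.0028,-0.0007,255],
    [0.0335,-0.0007,0.09,0.0019,0.0028,-0.0007,255],
    [0.0435,-0.0007,0.0998,0.0019,0.0028,-0.0007,255],
    [0.0435,-0.0007,0.0998,0.0019,0.0028,-0.0007,255],
    [0.0435,-0.0007,0.0998,0.0019,0.0028,-0.0007,255],
  ],
)

```text
clock: 29.62
position: [0.574, 0.3111, 0.0697]
tool_rot: [-3.141, 0.261, -3.074]
force: [-0.1, 0.5, -0.8]
grip_width: 0.0144
```

Run:
```python
from ik import *
o=telemetry.observe(); print(o["position"],o["tool_rot"],o["grip_width"],o["force"])
a=np.radians(45); pl,_=pick((0,0,0),a); tl=(pl[0],pl[2])
rows([place(3,tl,a,up=u,off=.003) for u in(.015,.008,.002)])
```

```text
[0.5740128  0.31110365 0.06969733] [-3.14097128  0.2611197  -3.07370662] 0.014381297650266675 [-0.11201859  0.46119224 -0.77815236]
[0.0097, -0.0008, 0.0101, -0.0001, -0.0007, 0.0018]
[0.0146, -0.0008, 0.015, -0.0001, -0.0007, 0.0018]
[0.0189, -0.0008, 0.0193, -0.0001, -0.0007, 0.0018]
```

carry_out(
  series=[
    [0.005,-0.0008,0.005,0,0,0,255],
    [0.0097,-0.0008,0.0101,0,0,0,255],
    [0.0146,-0.0008,0.015,0,0,0,255],
    [0.0189,-0.0008,0.0193,0,0,0,255],
    [0.0189,-0.0008,0.0193,0,0,0,255],
  ],
)

```text
clock: 30.25
position: [0.56, 0.3091, 0.045]
tool_rot: [-3.14, 0.26, -3.073]
force: [-0.1, -1.2, -1.7]
grip_width: 0.0141
```

Run:
```python
from ik import *
o=telemetry.observe(); print(o["position"],o["tool_rot"],o["grip_width"],o["force"])
a=np.radians(45); pl,_=pick((0,0,0),a); tl=(pl[0],pl[2])
rows([place(3,tl,a,up=u,off=f) for u,f in((0,.003),(-.001,.003),(-.001,0),(-.001,-.001))])
```

```text
[0.56002191 0.30906882 0.04503246] [-3.14004592  0.25961093 -3.07333104] 0.014132109385508386 [-0.1376087  -1.23710119 -1.69618922]
[0.0003, 0.0003, 0.0005, -0.001, -0.0022, 0.0022]
[0.001, 0.0003, 0.0012, -0.001, -0.0022, 0.0022]
[-0.0011, 0.0003, 0.0033, -0.001, -0.0022, 0.0022]
[-0.0018, 0.0003, 0.004, -0.001, -0.0022, 0.0022]
```

carry_out(
  series=[
    [0.001,0,0.0012,0,0,0,255],
    [0.001,0,0.0012,0,0,0,255],
    [0,0,0.0022,0,0,0,255],
    [-0.0011,0,0.0033,0,0,0,255],
    [-0.0011,0,0.0033,0,0,0,255],
    [-0.0011,0,0.0033,0,0,0,255],
  ],
)

```text
clock: 31.0
position: [0.5623, 0.3093, 0.0427]
tool_rot: [-3.141, 0.26, -3.074]
force: [-3.5, -0.3, 4.1]
grip_width: 0.0147
```

carry_out(
  series=[
    [0,0,0,0,0,0,150],
    [0,0,0,0,0,0,150],
    [0,0,0,0,0,0,150],
    [0,0,-0.02,0,0,0,150],
    [0,0,-0.05,0,0,0,150],
    [0,0,-0.1,0,0,0,150],
    [0,-0.05,-0.14,0,0,0,150],
    [0,-0.1,-0.16,0,0,0,150],
    [0,-0.15,-0.17,0,0,0,150],
    [0,-0.15,-0.17,0,0,0,150],
  ],
)

```text
clock: 32.25
position: [0.5291, 0.1531, 0.2094]
tool_rot: [3.142, 0.263, -3.079]
force: [0.5, 0.1, 0.3]
grip_width: 0.0352
```

Run:
```python
from ik import *
p_,d=shot("scene","s18");p2,_=shot("top","s18")
o=telemetry.observe(); print(o["position"],o["tool_rot"],o["force"],o["clock"])
print(fit_rect({"scene":sat(p_)},(.451,-.333,-.22),.035,.05,.006),fit_rect({"top":sat(p2)},(.445,-.333,-.22),.035,.05,.006))
cv2.imwrite("pics/s18c.png",cv2.resize(p_[60:340,80:430],None,fx=2.2,fy=2.1,interpolation=cv2.INTER_CUBIC))
```

```text
[0.52883867 0.15684104 0.20815611] [ 3.14149399  0.2614907  -3.07476657] [-0.19085349  0.96665029  0.31475287] 32.35
(array([ 0.45099507, -0.34380327, -0.10122255]), np.float64(-0.732947692663144)) (array([ 0.44967356, -0.34253386,  0.00074374]), np.float64(-0.2075236722211855))
```

View pics/s18c.png

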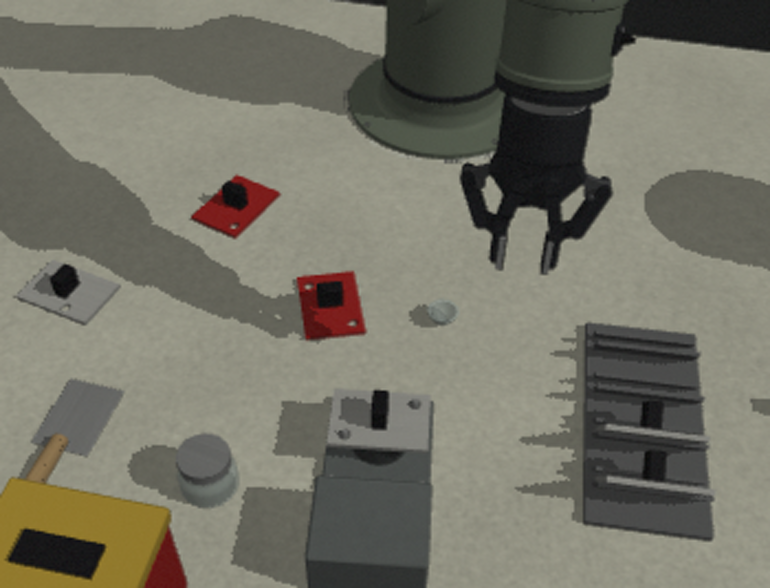

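Run:
```python
from ik import *
p_=cv2.imread("pics/s18_scene.png");p2=cv2.imread("pics/s18_top.png")
g=back("scene",(111,199),.006)[0]; print(g)
r1=fit_rect({"scene":sat(p_)},(g[0],g[1],-.15),.035,.05,.006); 
r2=fit_rect({"top":sat(p2)},(r1[0][0]-.006,r1[0][1],r1[0][2]),.035,.05,.006); print(r1,r2)
u=proj("top",[*r2[0][:2],.006])[0].astype(int); print(u)
cv2.imwrite("pics/s18t.png",cv2.resize(p2[u[1]-50:u[1]+50,u[0]-60:u[0]+60],None,fx=5,fy=5,interpolation=cv2.INTER_CUBIC))
```

```text
[ 0.49464818 -0.36572885  0.006     ]
(array([ 0.49418231, -0.36620315, -0.23436278]), np.float64(-5.324173971768692)) (array([ 0.48790566, -0.36786859, -0.22699818]), np.float64(-5.8007299652329))
[374 194]
```

View pics/s18t.png

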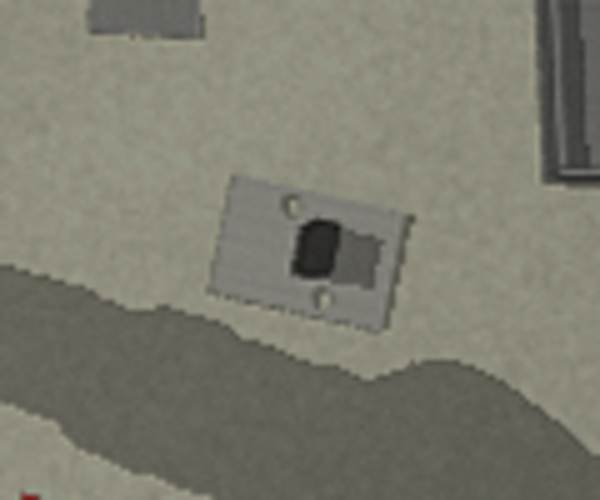

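Run:
```python
from ik import *
o=telemetry.observe(); R=down(-.229)
t=[(np.array([.55,-.05,.25]),down(-.1)),(np.array([.489,-.3663,.12]),R)]
seq((o["position"],Ro.from_euler("xyz",o["tool_rot"])),t,jaw=120)
q=o["qpos"]
for x in t: q,e,r=IK(*x,q); print(q.round(2),e)
```

```text
11
[[-0.004, -0.052, -0.01, 0.005, 0.065, 0.041, 120], [-0.009, -0.104, -0.019, 0.011, 0.13, 0.083, 120], [-0.013, -0.156, -0.029, 0.016, 0.196, 0.124, 120], [-0.018, -0.208, -0.039, 0.022, 0.261, 0.166, 120], [-0.002, -0.252, -0.024, 0.024, 0.261, 0.184, 120], [0.014, -0.297, -0.009, 0.027, 0.261, 0.203, 120], [0.03, -0.341, 0.006, 0.029, 0.26, 0.221, 120], [0.047, -0.386, 0.021, 0.032, 0.26, 0.239, 120], [0.063, -0.43, 0.036, 0.034, 0.26, 0.258, 120], [0.079, -0.475, 0.051, 0.036, 0.26, 0.276, 120], [0.095, -0.519, 0.066, 0.039, 0.26, 0.294, 120]]
[-0.24  0.4   0.3   1.79 -0.14  0.98  1.59] 0.02139652325678648
[ 0.37  0.65  0.25  1.74 -0.22  0.78  2.08] 0.019506521199295773
```

carry_out(
  series=[
    [-0.009,-0.104,-0.019,0.011,0.13,0.083,120],
    [-0.013,-0.156,-0.029,0.016,0.196,0.124,120],
    [-0.018,-0.208,-0.039,0.022,0.261,0.166,120],
    [-0.002,-0.252,-0.024,0.024,0.261,0.184,120],
    [0.014,-0.297,-0.009,0.027,0.261,0.203,120],
    [0.03,-0.341,0.006,0.029,0.26,0.221,120],
    [0.047,-0.386,0.021,0.032,0.26,0.239,120],
    [0.063,-0.43,0.036,0.034,0.26,0.258,120],
    [0.079,-0.475,0.051,0.036,0.26,0.276,120],
    [0.095,-0.519,0.066,0.039,0.26,0.294,120],
  ],
)

```text
clock: 33.6
position: [0.49, -0.3662, 0.1186]
tool_rot: [-3.14, -0.001, 2.915]
force: [1.1, 0.4, 0.7]
grip_width: 0.0451
```

carry_out(
  series=[
    [0,0,0,0,0,0,120],
    [0,0,0,0,0,0,120],
    [0,0,0,0,0,0,120],
  ],
)

```text
clock: 33.98
position: [0.4904, -0.3646, 0.1197]
tool_rot: [-3.14, -0.001, 2.916]
force: [-0.1, 0.1, -1.3]
grip_width: 0.0453
```

Run:
```python
from ik import *
o=telemetry.observe(); R=down(-.229); print(o["position"],o["tool_rot"])
rows([(np.array([.489,-.3663,.06]),R),(np.array([.489,-.3663,.0125]),R)])
```

```text
[ 0.49038241 -0.36455477  0.1197066 ] [-3.14041393e+00 -7.06518931e-04  2.91594164e+00]
[0.0009, -0.0019, 0.0597, -0.0012, -0.0007, 0.0033]
[0.0009, -0.0019, 0.1072, -0.0012, -0.0007, 0.0033]
```

carry_out(
  series=[
    [0.0009,-0.0019,0.03,0,0,0.0033,120],
    [0.0009,-0.0019,0.06,0,0,0.0033,120],
    [0.0009,-0.0019,0.06,0,0,0.0033,120],
    [0.0009,-0.0019,0.06,0,0,0.0033,120],
  ],
)

```text
clock: 34.48
position: [0.4886, -0.3677, 0.0606]
tool_rot: [-3.14, -0.0, 2.911]
force: [0.2, -0.7, 0.1]
grip_width: 0.045
```

Run:
```python
from ik import *
p_,_=shot("scene","s19")
o=telemetry.observe(); R=down(-.229); print(o["position"],o["tool_rot"])
rows([(np.array([.489,-.3663,.0125]),R)])
cv2.imwrite("pics/s19c.png",cv2.resize(p_[130:240,60:190],None,fx=5,fy=5,interpolation=cv2.INTER_CUBIC))
```

```text
[ 0.48868515 -0.36792837  0.0608086 ] [-3.13942609e+00  4.70058446e-04  2.91072952e+00]
[0.0001, 0.0018, 0.0483, -0.0022, 0.0005, -0.0019]
```

View pics/s19c.png

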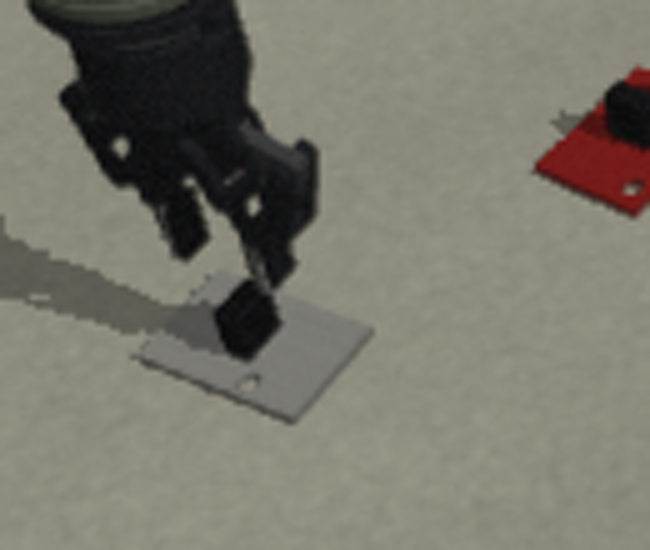

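carry_out(
  series=[
    [0,0.0018,0.025,0,0,0,120],
    [0,0.0018,0.0483,0,0,0,120],
    [0,0.0018,0.0483,0,0,0,120],
    [0,0.0018,0.0483,0,0,0,120],
    [0,0.0018,0.0483,0,0,0,255],
    [0,0.0018,0.0483,0,0,0,255],
    [0,0.0018,0.0483,0,0,0,255],
    [0,0.0018,0.0483,0,0,0,255],
  ],
  force=60,
)

```text
clock: 35.52
position: [0.4887, -0.3666, 0.0122]
tool_rot: [-3.139, 0.0, 2.91]
force: [-1.7, 1.6, 11.9]
grip_width: 0.015
```

Run:
```python
from ik import *
o=telemetry.observe(); print(o["position"],o["tool_rot"],o["force"],o["grip_width"])
z=o["position"][2]
seq((o["position"],Ro.from_euler("xyz",o["tool_rot"])),[(o["position"]+[0,0,.08],down(-.229)),(np.array([.50,-.20,.08+z]),down(-.1)),(np.array([.50,-.20,.001+z]),down(-.1))])
```

```text
[ 0.48865965 -0.36660767  0.01217076] [-3.13947957e+00  2.06795816e-04  2.91005231e+00] [-1.72299476  1.58042684 11.89083851] 0.014957925701640243
8
[[-0.0, -0.0, -0.04, -0.001, 0.0, -0.001, 255], [-0.0, -0.0, -0.08, -0.002, 0.0, -0.003, 255], [0.007, 0.041, -0.08, -0.002, 0.0, -0.035, 255], [0.014, 0.082, -0.08, -0.002, 0.0, -0.067, 255], [0.02, 0.123, -0.08, -0.002, 0.0, -0.099, 255], [0.027, 0.165, -0.08, -0.002, 0.0, -0.132, 255], [0.027, 0.165, -0.041, -0.002, 0.0, -0.132, 255], [0.027, 0.165, -0.001, -0.002, 0.0, -0.132, 255]]
```

carry_out(
  series=[
    [0,0,-0.04,0,0,0,255],
    [0,0,-0.08,0,0,0,255],
    [0.007,0.041,-0.08,0,0,-0.035,255],
    [0.014,0.082,-0.08,0,0,-0.067,255],
    [0.02,0.123,-0.08,0,0,-0.099,255],
    [0.027,0.165,-0.08,0,0,-0.132,255],
    [0.027,0.165,-0.06,0,0,-0.132,255],
    [0.027,0.165,-0.03,0,0,-0.132,255],
    [0.027,0.165,-0.01,0,0,-0.132,255],
    [0.027,0.165,0,0,0,-0.132,255],
  ],
)

```text
clock: 36.78
position: [0.4996, -0.1992, 0.0107]
tool_rot: [-3.141, -0.002, 3.042]
force: [-9.1, 8.5, 67.2]
grip_width: 0.015
```

carry_out(
  series=[
    [0,0,0,0,0,0,255],
    [0,0,0,0,0,0,255],
    [0,0,0,0,0,0,90],
    [0,0,0,0,0,0,90],
    [0,0,0,0,0,0,90],
    [0,0,-0.04,0,0,0,90],
    [0,0,-0.08,0,0,0,90],
    [0,0,-0.1,0,0,0,90],
    [0,0,-0.1,0,0,0,90],
    [0,0,-0.1,0,0,0,90],
  ],
)

```text
clock: 38.02
position: [0.4997, -0.1991, 0.1102]
tool_rot: [-3.14, -0.002, 3.042]
force: [-0.2, -0.3, -0.8]
grip_width: 0.0552
```

Run:
```python
from ik import *
o=telemetry.observe(); print(o["position"],o["tool_rot"],o["force"],o["grip_width"])
p_,d=shot("scene","s20")
print(fit_rect({"scene":sat(p_)},(.505,-.2,-.1),.035,.05,.006))
cv2.imwrite("pics/s20c.png",cv2.resize(p_[120:260,80:250],None,fx=4,fy=4,interpolation=cv2.INTER_CUBIC))
a=np.radians(47); p,R=pick((.5005,-.1995,-.1),a); print(p)
seq((o["position"],Ro.from_euler("xyz",o["tool_rot"])),[(p+[0,0,.08],R),(p+[0,0,.03],R)],jaw=90)
```

```text
[ 0.49965331 -0.19905634  0.11022445] [-3.14026348e+00 -2.02048049e-03  3.04228521e+00] [-0.15720191 -0.26208267 -0.79222358] 0.05523443931150128
(array([ 0.50599136, -0.19731693, -0.10115872]), np.float64(-4.822175430713003))
[ 0.49264373 -0.19871174  0.01904489]
6
[[0.001, -0.0, 0.002, -0.0, 0.164, 0.0, 90], [0.003, -0.0, 0.004, -0.001, 0.327, 0.0, 90], [0.004, -0.0, 0.007, -0.001, 0.491, 0.0, 90], [0.006, -0.0, 0.009, -0.001, 0.655, 0.0, 90], [0.007, -0.0, 0.011, -0.002, 0.818, 0.0, 90], [0.007, -0.0, 0.061, -0.002, 0.818, 0.0, 90]]
```

View pics/s20c.png

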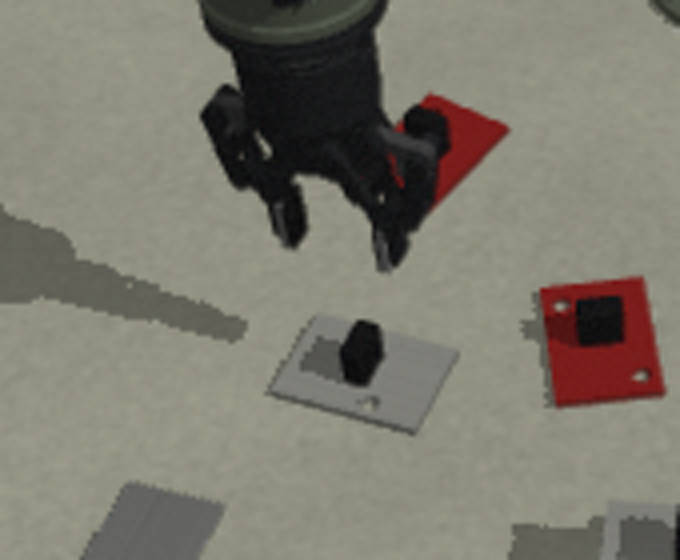

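carry_out(
  series=[
    [0.001,0,0.002,0,0.164,0,90],
    [0.003,0,0.004,0,0.327,0,90],
    [0.004,0,0.007,0,0.491,0,90],
    [0.006,0,0.009,0,0.655,0,90],
    [0.007,0,0.011,0,0.818,0,90],
    [0.007,0,0.03,0,0.818,0,90],
    [0.007,0,0.061,0,0.818,0,90],
    [0.007,0,0.061,0,0.818,0,90],
    [0.007,0,0.061,0,0.818,0,90],
  ],
)

```text
clock: 39.2
position: [0.493, -0.1989, 0.0507]
tool_rot: [-3.139, -0.817, 3.04]
force: [0.7, -0.3, 0.9]
grip_width: 0.0553
```

Run:
```python
from ik import *
o=telemetry.observe(); print(o["position"],o["tool_rot"])
a=np.radians(47); p,R=pick((.5005,-.1993,-.1),a)
rows([(p,R)])
```

```text
[ 0.4929778  -0.19894405  0.05067097] [-3.13898225 -0.81738618  3.03992048]
[-0.0228, 0.0005, 0.0219, -0.0014, 0.0029, -0.0011]
```

carry_out(
  series=[
    [-0.0105,0,0.0107,0,0,0,90],
    [-0.0228,0.0005,0.0219,-0.0014,0.0029,0,90],
    [-0.0228,0.0005,0.0219,-0.0014,0.0029,0,90],
    [-0.0228,0.0005,0.0219,-0.0014,0.0029,0,90],
    [-0.0228,0.0005,0.0219,-0.0014,0.0029,0,255],
    [-0.0228,0.0005,0.0219,-0.0014,0.0029,0,255],
    [-0.0228,0.0005,0.0219,-0.0014,0.0029,0,255],
    [-0.0228,0.0005,0.0219,-0.0014,0.0029,0,255],
    [-0.0228,0.0005,0.0219,-0.0014,0.0029,0,255],
  ],
  force=90,
)

```text
clock: 40.33
position: [0.4929, -0.1982, 0.0187]
tool_rot: [-3.141, -0.822, 3.041]
force: [2.9, -0.0, 5.8]
grip_width: 0.0142
```

Run:
```python
from ik import *
o=telemetry.observe(); print(o["position"],o["tool_rot"],o["grip_width"],o["force"])
a=np.radians(47); p,R=pick((.5005,-.1993,-.1),a); print(p,R.as_euler("xyz"))
pl,_=pick((0,0,0),a); tl=(pl[0],pl[2]); P,R3=place(2,tl,a,up=.06,off=.003)
from scipy.spatial.transform import Slerp
mid=np.array([.54,.05,.27]); Rm=Slerp([0,1],Ro.concatenate([R,R3]))(.5)
q0=o["qpos"]
for t in((p+[0,0,.16],R),(mid,Rm),(P+[0,0,.12],R3),(P,R3),place(2,tl,a)):
    q0,e,r=IK(t[0],t[1],q0); print(q0.round(2),round(e,1))
seq((o["position"],Ro.from_euler("xyz",o["tool_rot"])),[(p+[0,0,.18],R),(mid,Rm)])
```

```text
[ 0.49285085 -0.19820848  0.01866485] [-3.14056019 -0.82150273  3.04053596] 0.014240389306742662 [ 2.92494852 -0.03650404  5.83638454]
[ 0.49264373 -0.19851174  0.01904489] [-3.14159265 -0.82030475  3.04159265]
[ 0.04  0.94  0.35  1.29 -0.09  1.75  1.86] 0.0
[-0.33  0.53  0.26  1.55 -0.19  1.38  1.54] 0.0
[-0.92  0.44  0.3   1.85 -0.    0.68  0.98] 0.0
[-0.88  0.62  0.25  1.93 -0.03  0.42  0.98] 0.0
[-0.9   0.69  0.24  2.01 -0.05  0.28  0.95] 0.0
9
[[0.033, -0.0, -0.031, -0.0, -0.0, -0.0, 255], [0.066, -0.0, -0.061, -0.0, -0.001, -0.0, 255], [0.099, -0.0, -0.092, -0.0, -0.001, -0.001, 255], [0.132, -0.0, -0.123, -0.0, -0.001, -0.001, 255], [0.14, 0.05, -0.136, 0.005, -0.106, -0.017, 255], [0.147, 0.1, -0.149, 0.01, -0.21, -0.034, 255], [0.154, 0.151, -0.162, 0.015, -0.315, -0.051, 255], [0.162, 0.201, -0.175, 0.02, -0.419, -0.067, 255], [0.169, 0.252, -0.187, 0.025, -0.524, -0.084, 255]]
```

carry_out(
  series=[
    [0.033,0,-0.031,0,0,0,255],
    [0.066,0,-0.061,0,0,0,255],
    [0.099,0,-0.092,0,0,0,255],
    [0.132,0,-0.123,0,0,0,255],
    [0.14,0.05,-0.136,0.005,-0.106,-0.017,255],
    [0.147,0.1,-0.149,0.01,-0.21,-0.034,255],
    [0.154,0.151,-0.162,0.015,-0.315,-0.051,255],
    [0.162,0.201,-0.175,0.02,-0.419,-0.067,255],
    [0.169,0.252,-0.187,0.025,-0.524,-0.084,255],
    [0.169,0.252,-0.187,0.025,-0.524,-0.084,255],
  ],
)

```text
clock: 41.58
position: [0.5396, 0.0549, 0.2709]
tool_rot: [3.115, -0.293, 3.138]
force: [-0.3, -1.7, -1.0]
grip_width: 0.0142
```

carry_out(
  series=[
    [0,0,0,0,0,0,255],
    [0,0,0,0,0,0,255],
  ],
)

```text
clock: 41.82
position: [0.5396, 0.0494, 0.2687]
tool_rot: [3.119, -0.298, 3.13]
force: [1.0, -0.0, -1.0]
grip_width: 0.0142
```

Run:
```python
from ik import *
o=telemetry.observe(); print(o["position"],o["tool_rot"],o["grip_width"])
a=np.radians(47)
pl,_=pick((0,0,0),a); tl=(pl[0],pl[2]); P,R3=place(2,tl,a,up=.06,off=.003)
seq((o["position"],Ro.from_euler("xyz",o["tool_rot"])),[(P+[0,0,.12],R3),(P+[0,0,.08],R3)])
```

```text
[0.53956575 0.04937585 0.2686775 ] [ 3.11872028 -0.29811053  3.12966775] 0.014223546352489397
6
[[-0.0, 0.051, 0.012, 0.005, -0.105, -0.017, 255], [-0.0, 0.103, 0.024, 0.01, -0.21, -0.034, 255], [-0.001, 0.154, 0.036, 0.015, -0.314, -0.051, 255], [-0.001, 0.205, 0.048, 0.02, -0.419, -0.068, 255], [-0.001, 0.256, 0.06, 0.025, -0.524, -0.085, 255], [-0.013, 0.256, 0.099, 0.025, -0.524, -0.085, 255]]
```

carry_out(
  series=[
    [0,0.051,0.012,0.005,-0.105,-0.017,255],
    [0,0.103,0.024,0.01,-0.21,-0.034,255],
    [-0.001,0.154,0.036,0.015,-0.314,-0.051,255],
    [-0.001,0.205,0.048,0.02,-0.419,-0.068,255],
    [-0.001,0.256,0.06,0.025,-0.524,-0.085,255],
    [-0.013,0.256,0.099,0.025,-0.524,-0.085,255],
    [-0.013,0.256,0.099,0.025,-0.524,-0.085,255],
    [-0.013,0.256,0.099,0.025,-0.524,-0.085,255],
    [-0.013,0.256,0.099,0.025,-0.524,-0.085,255],
  ],
)

```text
clock: 42.95
position: [0.5287, 0.308, 0.1779]
tool_rot: [3.14, 0.23, -3.076]
force: [0.1, -0.5, -1.6]
grip_width: 0.0144
```

Run:
```python
from ik import *
p_,_=shot("scene","s21")
o=telemetry.observe(); print(o["position"],o["tool_rot"],o["grip_width"],o["qpos"].round(2))
a=np.radians(47)
pl,_=pick((0,0,0),a); tl=(pl[0],pl[2])
rows([place(2,tl,a,up=u,off=.003) for u in(.06,.03,.015)])
C=plate_corners(o["position"],Ro.from_euler("xyz",o["tool_rot"]),tl,a)
for c in proj("scene",C[4:]): cv2.circle(p_,tuple((c*16).astype(int)),8,(0,255,0),-1,shift=4)
cv2.imwrite("pics/s21c.png",cv2.resize(p_[180:320,320:430],None,fx=5,fy=4,interpolation=cv2.INTER_CUBIC))
```

```text
[0.52850326 0.30823532 0.17775512] [ 3.13978865  0.22953405 -3.07598267] 0.014375129111695747 [-0.92  0.49  0.3   1.88 -0.02  0.59  0.99]
[0.0194, -0.0011, 0.0793, 0.0017, 0.0026, -0.0004]
[0.0399, -0.0011, 0.1012, 0.0017, 0.0026, -0.0004]
[0.0502, -0.0012, 0.1121, 0.0017, 0.0026, -0.0004]
```

View pics/s21c.png

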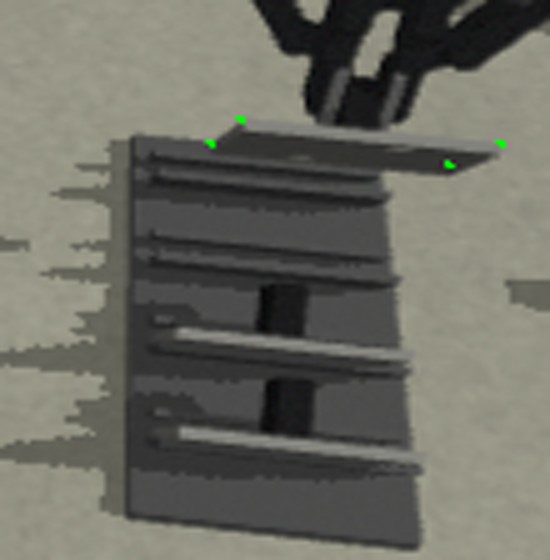

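carry_out(
  series=[
    [0.01,-0.0011,0.04,0.0017,0.0026,0,255],
    [0.0194,-0.0011,0.0793,0.0017,0.0026,0,255],
    [0.0194,-0.0011,0.0793,0.0017,0.0026,0,255],
    [0.03,-0.0011,0.0905,0.0017,0.0026,0,255],
    [0.0399,-0.0011,0.1012,0.0017,0.0026,0,255],
    [0.0399,-0.0011,0.1012,0.0017,0.0026,0,255],
    [0.0399,-0.0011,0.1012,0.0017,0.0026,0,255],
  ],
)

```text
clock: 43.88
position: [0.5119, 0.3071, 0.0694]
tool_rot: [-3.141, 0.226, -3.074]
force: [0.0, -0.3, -1.7]
grip_width: 0.0142
```

Run:
```python
from ik import *
o=telemetry.observe(); print(o["position"],o["tool_rot"],o["grip_width"],o["force"])
a=np.radians(47); pl,_=pick((0,0,0),a); tl=(pl[0],pl[2])
rows([place(2,tl,a,up=u,off=.003) for u in(.015,.008,.002)])
```

```text
[0.51189422 0.30709192 0.06942202] [-3.14109641  0.22632162 -3.07380875] 0.014202362833499124 [ 0.03852795 -0.25637966 -1.67952163]
[0.0093, -0.0009, 0.0104, -0.0001, -0.0006, 0.0017]
[0.014, -0.0009, 0.0156, -0.0001, -0.0006, 0.0017]
[0.0181, -0.0009, 0.0199, -0.0001, -0.0006, 0.0017]
```

carry_out(
  series=[
    [0.0046,-0.0009,0.0052,0,0,0,255],
    [0.0093,-0.0009,0.0104,0,0,0,255],
    [0.014,-0.0009,0.0156,0,0,0,255],
    [0.0181,-0.0009,0.0199,0,0,0,255],
    [0.0181,-0.0009,0.0199,0,0,0,255],
  ],
)

```text
clock: 44.5
position: [0.4981, 0.3049, 0.045]
tool_rot: [-3.14, 0.225, -3.073]
force: [0.6, 1.2, -1.9]
grip_width: 0.0144
```

Run:
```python
from ik import *
o=telemetry.observe(); print(o["position"],o["tool_rot"],o["grip_width"],o["force"])
a=np.radians(47); pl,_=pick((0,0,0),a); tl=(pl[0],pl[2])
rows([place(2,tl,a,up=u,off=f) for u,f in((0,.003),(-.001,.003),(-.001,0),(-.001,-.001))])
```

```text
[0.49811408 0.30492798 0.04497553] [-3.14017694  0.2250392  -3.0734986 ] 0.014432528199238296 [ 0.62129674  1.23439494 -1.90252303]
[0.0005, 0.0004, 0.0007, -0.0009, -0.0019, 0.002]
[0.0011, 0.0004, 0.0014, -0.0009, -0.0019, 0.002]
[-0.0011, 0.0004, 0.0035, -0.0009, -0.0019, 0.002]
[-0.0018, 0.0004, 0.0042, -0.0009, -0.0019, 0.002]
```

carry_out(
  series=[
    [0.0011,0,0.0014,0,-0.0019,0,255],
    [0.0011,0,0.0014,0,-0.0019,0,255],
    [0,0,0.0024,0,-0.0019,0,255],
    [-0.0011,0,0.0035,0,-0.0019,0,255],
    [-0.0011,0,0.0035,0,-0.0019,0,255],
    [-0.0011,0,0.0035,0,-0.0019,0,255],
  ],
)

```text
clock: 45.25
position: [0.5001, 0.3052, 0.0426]
tool_rot: [-3.141, 0.227, -3.074]
force: [-7.1, -1.1, 10.4]
grip_width: 0.0145
```

carry_out(
  series=[
    [0,0,0,0,0,0,150],
    [0,0,0,0,0,0,150],
    [0,0,0,0,0,0,150],
    [0,0,-0.02,0,0,0,150],
    [0,0,-0.05,0,0,0,150],
    [0,0,-0.1,0,0,0,150],
    [0,-0.05,-0.14,0,0,0,150],
    [0,-0.1,-0.16,0,0,0,150],
    [0,-0.16,-0.17,0,0,0,150],
    [0,-0.16,-0.17,0,0,0,150],
  ],
)

```text
clock: 46.5
position: [0.4733, 0.139, 0.2092]
tool_rot: [-3.141, 0.229, -3.08]
force: [-0.6, 0.9, 0.1]
grip_width: 0.0351
```

Run:
```python
from ik import *
p_,d=shot("scene","s22");p2,d2=shot("top","s22")
o=telemetry.observe(); print(o["position"],o["clock"])
# expected ideal corner points in slots, and predicted block top
rz=Ro.from_euler("z",RK[2]); Rp=rz*Ro.from_euler("y",-np.pi/3)
q=p_.copy()
for k in(2,3,4):
    g=np.array([RK[0],RK[1],0])+rz.apply([SL[k],0,.051]); oo=g-Rp.apply([0,0,.022])
    for x,y,z in((.035,.05,.006),(.035,-.05,.006),(.015,0,.038),(-.015,0,.038)):
        u=proj("scene",oo+Rp.apply([x,y,z]))[0]; cv2.circle(q,tuple((u*16).astype(int)),6,(0,255,0),-1,shift=4)
cv2.imwrite("pics/s22c.png",cv2.resize(q[200:320,320:430],None,fx=6,fy=5,interpolation=cv2.INTER_CUBIC))
cv2.imwrite("pics/s22f.png",cv2.resize(p_[220:300,205:295],None,fx=7,fy=7,interpolation=cv2.INTER_CUBIC))
c=np.array([RK[0],RK[1]]); W=cloud("top",d2);
```

```text
[0.47312115 0.14288405 0.20832969] 46.6
```

View pics/s22c.png

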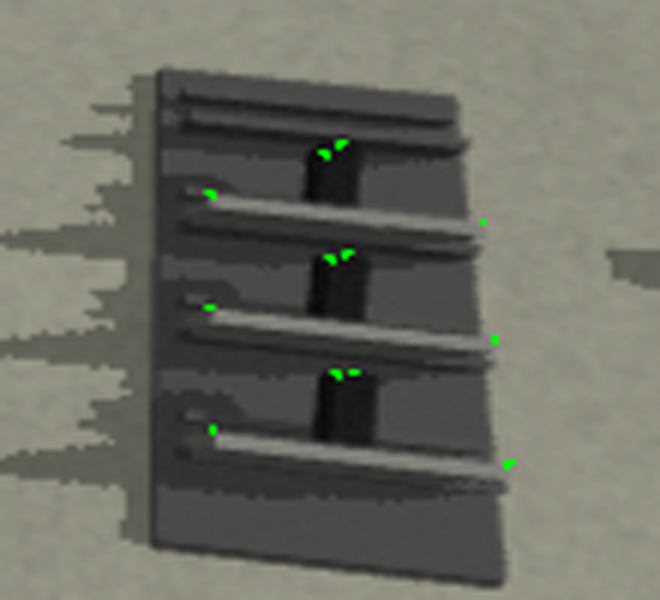

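View pics/s22f.png

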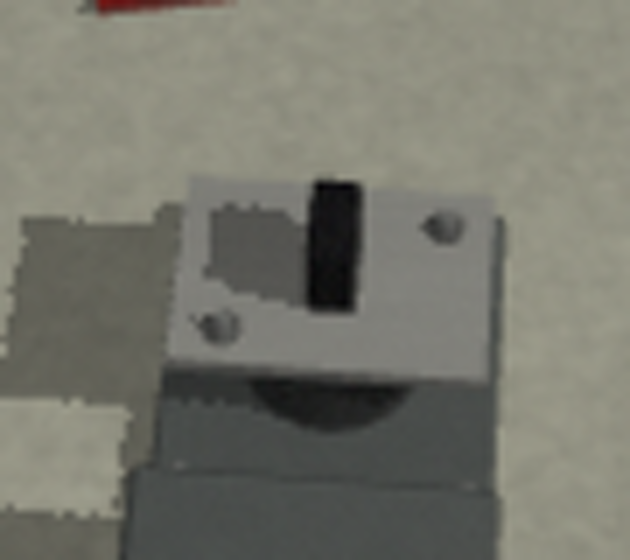

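View pics/s22_top.png

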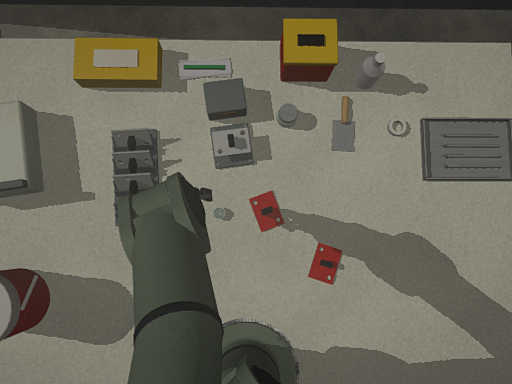

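View pics/s22_scene.png

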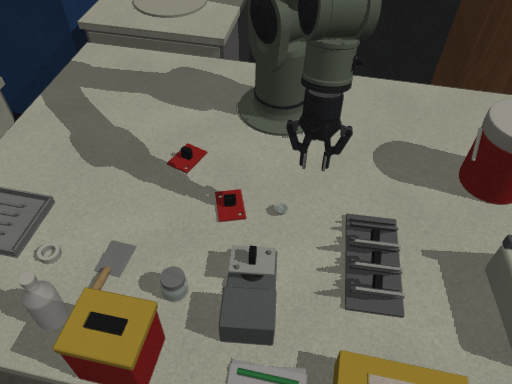

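carry_out(
  series=[
    [0,-0.06,-0.02,0,0,0,150],
    [0,-0.12,-0.03,0,0,0,150],
    [0,-0.18,-0.04,0,0,0,150],
    [0,-0.24,-0.04,0,0,0,150],
    [0,-0.3,-0.04,0,0,0,150],
    [0,-0.3,-0.04,0,0,0,150],
  ],
)

```text
clock: 47.35
position: [0.4842, -0.1605, 0.2469]
tool_rot: [-3.139, 0.227, -3.079]
force: [0.8, 0.9, -0.1]
grip_width: 0.0352
```

Run:
```python
from ik import *
p2,d2=shot("top","s23");p1,_=shot("scene","s23")
W=cloud("top",d2).reshape(-1,3)
v=np.array([.538,.309,.066]); c,s=np.cos(v[2]),np.sin(v[2]); q=W[:,:2]-v[:2]; lx=q[:,0]*c+q[:,1]*s; ly=-q[:,0]*s+q[:,1]*c
m=(abs(abs(ly)-.03)<.013)&(abs(lx)<.14); b=np.round(lx[m]/.003).astype(int)
print([(int(k*3),int(np.median(W[m,2][b==k])*1000)) for k in np.unique(b)])
v=np.array([.6285,.0422,.135]); c,s=np.cos(v[2]),np.sin(v[2]); q=W[:,:2]-v[:2]; lx=q[:,0]*c+q[:,1]*s; ly=-q[:,0]*s+q[:,1]*c
for nm,m in dict(plus_x=(lx>.02)&(lx<.032)&(abs(ly)<.045),minus_x=(lx<-.02)&(lx>-.032)&(abs(ly)<.045),py=(ly>.03)&(ly<.047)&(abs(lx)<.015),my=(ly<-.03)&(ly>-.047)&(abs(lx)<.015)).items(): print(nm,np.mean(W[m,2]).round(4),m.sum())
g={"top":cv2.cvtColor(p2,cv2.COLOR_BGR2GRAY).astype(float)}
print(fit_rect(g,(.63,.042,.135),.035,.05,.056,ring=.004,sgn=-1)[0].round(4))
cv2.imwrite("pics/s23t.png",cv2.resize(p2[110:240,100:265],None,fx=4.5,fy=4.5,interpolation=cv2.INTER_CUBIC))
```

```text
[(-141, 0), (-138, 0), (-135, 4), (-132, 9), (-129, 8), (-126, 8), (-123, 9), (-120, 10), (-117, 8), (-114, 12), (-111, 18), (-108, 24), (-105, 29), (-102, 29), (-99, 7), (-96, 12), (-93, 18), (-90, 23), (-87, 28), (-84, 34), (-81, 39), (-78, 42), (-75, 41), (-69, 8), (-66, 9), (-63, 10), (-60, 8), (-57, 9), (-54, 8), (-51, 14), (-48, 22), (-45, 25), (-42, 29), (-39, 29), (-36, 22), (-33, 26), (-30, 32), (-27, 36), (-24, 41), (-21, 46), (-18, 53), (-15, 58), (-12, 62), (-9, 68), (-6, 72), (-3, 70), (0, 11), (6, 6), (9, 12), (12, 17), (15, 22), (18, 27), (21, 30), (24, 25), (27, 24), (30, 27), (33, 34), (36, 37), (39, 41), (42, 48), (45, 54), (48, 60), (51, 64), (54, 68), (57, 72), (60, 67), (66, 8), (69, 8), (72, 15), (75, 19), (78, 24), (81, 30), (84, 29), (87, 25), (90, 24), (93, 29), (96, 35), (99, 40), (102, 47), (105, 50), (108, 56), (111, 62), (114, 65), (117, 71), (120, 71), (123, 67), (126, 10), (129, 9), (135, 7), (138, 1), (141, -2)]
plus_x 0.0555 130
minus_x 0.0445 192
py 0.0555 65
my 0.0549 65
[0.6283 0.0412 0.1334]
```

View pics/s23t.png

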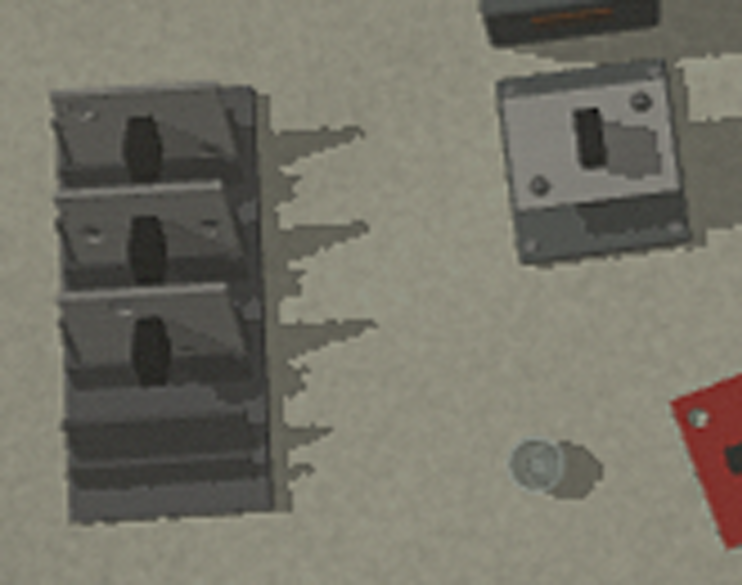

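Run:
```python
from ik import *
W=cloud("top",np.load("pics/s23_top.npy")).reshape(-1,3)
v=np.array([.6285,.0422,.135]); c,s=np.cos(v[2]),np.sin(v[2]); q=W[:,:2]-v[:2]; lx=q[:,0]*c+q[:,1]*s; ly=-q[:,0]*s+q[:,1]*c
for a in np.arange(-.045,.04,.005):
    m=(lx>a)&(lx<a+.005)&(ly>.012)&(ly<.047); print(round(a*1000),(np.median(W[m,2])*1000).round(1),m.sum(),end=" | ")
```

```text
-45 10.9 20 | -40 12.1 27 | -35 49.2 44 | -30 54.2 34 | -25 55.2 23 | -20 54.6 22 | -15 56.7 19 | -10 54.3 23 | -5 55.5 23 | 0 56.1 24 | 5 55.6 23 | 10 56.1 20 | 15 54.1 25 | 20 56.2 25 | 25 55.9 20 | 30 54.9 17 | 35 48.9 1 |
```

Plate c's top face is flat at about 55.5 mm, so it is fully home: 56 mm is expected when seated, 68 mm if it were up on the pin tips. The three rack plates lean at the right slope with their tops at the expected height.

```bash
python3 -c "
from workcell import ticket,telemetry
o=telemetry.observe();print(o['clock'],o['force']);print(ticket.job_done())"
```

```text
47.45 [-0.48867241  1.08404885 -1.5378077 ]
the job is handed in; nothing more can be done
None
```

The job is handed in at 47.5 s. Plate c is on the scanner fixture, and plates d, a and b stand in rack slots 2, 3 and 4. Plate e was absent.

**Finding the plate:** I matched the pins to plate c by its hole pattern in the images and tried only that one on. It dropped over both pins at the first attempt.

**Other plates:** d was knocked aside during the run, so I measured it again before picking it up. I set a and d down once on clear counter on the way, to keep the wrist away from the bottle.

**Last checks:**
- **Fixture:** c's top face is level at about 55.5 mm, where 56 mm means fully home and 68 mm means up on the pin tips. Both pins show in its holes. Its yaw measured 0.133 rad against about 0.135 for the pad.
- **Rack:** each plate's slope fits the 30° lean and its top edge is at the expected height. All three grip blocks face the robot.
- **Jar:** it is still standing, and the gripper is clear of everything.

**What disagreed:**
- The two cameras differ by 3–6 mm in x, so I corrected positions from the robot's own contacts.
- One height average at the fixture read low (44.5 mm). The sample had run past the plate's edge, and a finer profile showed the plate flat.
- Setting d down on the counter gave a brief 67 N at the wrist, under the 120 N limit; the other readings I took stayed at 15 N or less.

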